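# Transfer the sample tubes in reverse order

## Robot

A 6-joint arm with a two-finger parallel gripper is mounted at the origin on the work surface. World frame = base frame: x ahead of the robot, y to its left, z up, the work surface at z = 0. Lengths are in m, angles in rad, forces in N, time in s.
With the tool pointing down it reaches from about 0.325 to 0.9 m from the base axis. Payload 6.1 kg.
Tool frame: the origin (TCP) lies on the centre line of the jaws, within the pads' length; the fingertips stand 19 mm ahead of it and the grasp point (between the pads) is the TCP; y points along the fingers, z is the direction in which the jaws open and shut, and the axes are right-handed (so a half turn about y gives the same grasp; the last joint's range is limited). The gripper opens to 87 mm and grips with 3 to 60 N. Pads are 19 mm wide; open, the fingers measure 117 mm over their backs; the gripper's body (75 mm by 190 mm) begins 51 mm behind the grasp point.
Start: joints at [1.167, 0.22, 1.526, -0, 1.395, -0.126], TCP at [0.171, 0.601, 0.21] pointing down, gripper open.
Joint ranges: [-2.98, 2.98], [-0.91, 2.08], [0.09, 2.57], [-1.24, 4.39], [0.2, 2.65], [-2.68, 2.68]. Speed limits (rad/s): [2.57, 2.57, 3.01, 3.14, 3.14, 3.14].

## Interface

Orientations are given as [roll, pitch, yaw] about the fixed x, y, z axes, in that order (R = Rz(yaw) Ry(pitch) Rx(roll)).
In Python, from plant import observe, get_image, close_job, recognise gives the robot as it stands.
- The arm moves only by the tool play_rows, never from a script. Its argument "motion" is a list of rows, each an object with "jaw": the opening, from -1 (shut) to 1 (fully open), so that 0 is half open; "translation": the shift along the tool's x, y, z in m, a list of three; "spin": the turn about the tool's y in rad. A call has 1 to 12 rows; each row shifts and turns the commanded pose from where the row before left it, along the tool's axes as they then stand; what a row does not reach is not made up. A row lasts 1/8 s, in which the tool goes at most 62.5 mm and 10.7 degrees, less where a joint would pass 70% of its speed; a pose out of reach is approached as far as the arm can. A call is refused whole if a number of a shift passes 0.0625 or a number of a turn 0.188, either way. A call with a gripper value outside its range is refused whole. The fingers move at their own pace and stop on an object; the grip force is fixed at half the most. Time passes only in rows, so rows that do not move let the fingers close. It gives the time, the measured TCP pose, the force and the opening at its end, in the units of the state.
- observe(): the state, without advancing time (a new reading comes with each control period).
- get_image(name): name is "scene" or "top"; returns a dict with "pixels" (384x512x3 uint8, red, green, blue), "camera_matrix" (3x3 intrinsics, pixels), "R" (3x3) and "t" (3): a world point X has camera coordinates R X + t. Camera axes: x right, y down, z forward; pixel columns grow to the right and rows downward; lengths in m; the calibration is good to about 2 mm. A picture is of the moment at which its call begins. There is no depth.
- close_job(): hands the job in, once; it reports no verdict.
Trained networks look in a picture, given as the dict that the camera call returned (one of the last four; its "shot" number tells which), for a name from the list of things; names that differ only in an ending like _2 or _b are one class to them, and where a whole thing is asked for, a point or a joint stands for the part that bears it (a point fixed in the world has none). Each returns a list of dicts, best first, with "confidence" (0 to 1); they miss things now and then, are a little off and sometimes report something else, mostly with a low value. They report only what shows in the picture. A call takes as long as a camera call. They do not tell look-alikes from the thing itself.
- recognise(thing, picture): "box" ([left, top, right, bottom] in pixels, round what is visible of it).
The state is a dict: "time_s": time; "joint_positions": joint angles; "qvel": joint speeds; "joint_torque": joint torques, N m; "tool_pos": TCP position; "eef_rot": TCP orientation; "force": force on the tool from outside, world axes, zero at the start; "moment": the same for the moment, N m; "gripper_width": opening from 0.0 (shut) to 1.0 (fully open).
Only numpy, scipy, OpenCV 4.12 (cv2) and the standard library are available. Lean on these libraries where they do the work, as an engineer would, in place of code of your own. Each camera call takes 0.05 s, during which the arm holds its last target.

## Task

The next instrument reads its rack from the other end: move the four large tubes with coloured caps from the orange rack's main row to the grey rack's main row so that their order is reversed - the tube at the left end of the orange row goes to the right end of the grey row, the second from the left to the second from the right, and so on. Keep the tubes upright throughout, and leave each one standing on the base of the grey rack in its own hole, let go and at rest.

Things in the scene. Friction and masses are not known exactly. Their poses are not given: they have to be found in the camera images.
- orange_rack: fixed orange tube rack, row full at first. Base plate 6 mm thick; top plate's face 60 mm up; both span x -58..80, y -125..125 mm. Main row: four 40 mm holes in the top plate at x 0, y -90, -30, 30, 90 mm, plain base below. Back holes at x 55 mm: a small white-capped tube, 104 mm high, stays at y -30. Origin on the table under the row's middle; y along the row to the robot's left (within 0.3 rad)
- grey_rack: fixed grey tube rack, row empty at first. Base plate 6 mm thick; top plate's face 60 mm up; both span x -58..80, y -125..125 mm. Main row: four 40 mm holes in the top plate at x 0, y -90, -30, 30, 90 mm, plain base below. Back holes at x 55 mm: a small white-capped tube, 104 mm high, stays at y +90. Origin on the table under the row's middle; y along the row to the robot's left (within 0.3 rad)
- tube_blue: loose upright clear sample tube, blue cap, about 50 g, in the orange rack's main row; 115 mm tall, body 30 mm across, tapering over the lowest 18 mm to a flat 20 mm foot; cap 34 mm across, the top 22 mm (grip there). Origin at the foot's centre, z up the tube: in a rack it is 6 mm and the cap's top 121 mm above the table. Which hole it starts in varies
- tube_green: loose upright clear sample tube, green cap, about 50 g, in the orange rack's main row; 115 mm tall, body 30 mm across, tapering over the lowest 18 mm to a flat 20 mm foot; cap 34 mm across, the top 22 mm (grip there). Origin at the foot's centre, z up the tube: in a rack it is 6 mm and the cap's top 121 mm above the table. Which hole it starts in varies
- tube_yellow: loose upright clear sample tube, yellow cap, about 50 g, in the orange rack's main row; 115 mm tall, body 30 mm across, tapering over the lowest 18 mm to a flat 20 mm foot; cap 34 mm across, the top 22 mm (grip there). Origin at the foot's centre, z up the tube: in a rack it is 6 mm and the cap's top 121 mm above the table. Which hole it starts in varies
- tube_black: loose upright clear sample tube, black cap, about 50 g, in the orange rack's main row; 115 mm tall, body 30 mm across, tapering over the lowest 18 mm to a flat 20 mm foot; cap 34 mm across, the top 22 mm (grip there). Origin at the foot's centre, z up the tube: in a rack it is 6 mm and the cap's top 121 mm above the table. Which hole it starts in varies
- tag_blue: fixed blue tag, 14 x 30 x 3 mm, on the orange rack's top plate, 45 mm in front (rack -x) of the hole where the blue-capped tube stands at the start; it stays there and records the starting order. Origin at the centre of its underside
- tag_green: fixed green tag, 14 x 30 x 3 mm, on the orange rack's top plate, 45 mm in front (rack -x) of the hole where the green-capped tube stands at the start; it stays there and records the starting order. Origin at the centre of its underside
- tag_yellow: fixed yellow tag, 14 x 30 x 3 mm, on the orange rack's top plate, 45 mm in front (rack -x) of the hole where the yellow-capped tube stands at the start; it stays there and records the starting order. Origin at the centre of its underside
- tag_black: fixed black tag, 14 x 30 x 3 mm, on the orange rack's top plate, 45 mm in front (rack -x) of the hole where the black-capped tube stands at the start; it stays there and records the starting order. Origin at the centre of its underside
Things that resemble listed ones, but are neither listed nor needed, are in the scene too. Leave any red look-alike of the tube_yellow alone. Leave any red look-alike of the tube_blue alone.

How it is judged:
At the end, for the whole second after the job is handed in: Each tube stands in the grey main row in the hole at minus the rack-frame y that its tag has in the orange rack: within 15 mm of the hole's centre in x and y, foot within 8 mm of the base plate, tilted under 0.2 rad, at rest (under 0.02 m/s and 0.2 rad/s) (((y of tag_blue in the frame of orange_rack between -0.11 and -0.07 m and y of tube_blue in the frame of grey_rack between 0.075 and 0.105 m) or (y of tag_blue in the frame of orange_rack between -0.05 and -0.01 m and y of tube_blue in the frame of grey_rack between 0.015 and 0.045 m) or (y of tag_blue in the frame of orange_rack between 0.01 and 0.05 m and y of tube_blue in the frame of grey_rack between -0.045 and -0.015 m) or (y of tag_blue in the frame of orange_rack between 0.07 and 0.11 m and y of tube_blue in the frame of grey_rack between -0.105 and -0.075 m)) and x of tube_blue in the frame of grey_rack between -0.015 and 0.015 m and z of each of tube_blue, tube_green, tube_yellow, tube_black in the frame of grey_rack below 0.014 m and angle between each of tube_blue, tube_green, tube_yellow, tube_black's own z axis and vertical below 0.2 rad and linear speed of each of tube_blue, tube_green, tube_yellow, tube_black below 0.02 m/s and angular speed of each of tube_blue, tube_green, tube_yellow, tube_black below 0.2 rad/s and ((y of tag_green in the frame of orange_rack between -0.11 and -0.07 m and y of tube_green in the frame of grey_rack between 0.075 and 0.105 m) or (y of tag_green in the frame of orange_rack between -0.05 and -0.01 m and y of tube_green in the frame of grey_rack between 0.015 and 0.045 m) or (y of tag_green in the frame of orange_rack between 0.01 and 0.05 m and y of tube_green in the frame of grey_rack between -0.045 and -0.015 m) or (y of tag_green in the frame of orange_rack between 0.07 and 0.11 m and y of tube_green in the frame of grey_rack between -0.105 and -0.075 m)) and x of tube_green in the frame of grey_rack between -0.015 and 0.015 m and ((y of tag_yellow in the frame of orange_rack between -0.11 and -0.07 m and y of tube_yellow in the frame of grey_rack between 0.075 and 0.105 m) or (y of tag_yellow in the frame of orange_rack between -0.05 and -0.01 m and y of tube_yellow in the frame of grey_rack between 0.015 and 0.045 m) or (y of tag_yellow in the frame of orange_rack between 0.01 and 0.05 m and y of tube_yellow in the frame of grey_rack between -0.045 and -0.015 m) or (y of tag_yellow in the frame of orange_rack between 0.07 and 0.11 m and y of tube_yellow in the frame of grey_rack between -0.105 and -0.075 m)) and x of tube_yellow in the frame of grey_rack between -0.015 and 0.015 m and ((y of tag_black in the frame of orange_rack between -0.11 and -0.07 m and y of tube_black in the frame of grey_rack between 0.075 and 0.105 m) or (y of tag_black in the frame of orange_rack between -0.05 and -0.01 m and y of tube_black in the frame of grey_rack between 0.015 and 0.045 m) or (y of tag_black in the frame of orange_rack between 0.01 and 0.05 m and y of tube_black in the frame of grey_rack between -0.045 and -0.015 m) or (y of tag_black in the frame of orange_rack between 0.07 and 0.11 m and y of tube_black in the frame of grey_rack between -0.105 and -0.075 m)) and x of tube_black in the frame of grey_rack between -0.015 and 0.015 m); the robot touches nothing.
It fails at once if one of the four tubes is tipped more than 0.7 rad (40 degrees) from upright (angle between any of tube_blue, tube_green, tube_yellow, tube_black's own z axis and vertical above 0.7 rad).
It also fails if it takes over 106 s, if anything falls off the work surface, if the arm or the gripper's body presses on something with over 40 N, if the wrist force passes 120 N, or if a joint passes its speed limit or range.

## Working session

There is one attempt and no reset: what is moved stays moved. The work goes in short steps, Python scripts to look and compute and a tool call to move; the robot and the scene stay as the last step left them, time stands still between calls to the robot, and variables do not carry over. Pictures are saved under pics/ and viewed, and the job is handed in when it is done.

Besides the shell and the picture viewer there is one more tool, called after "Request:" in YAML: its name, and indented under it one key for each argument. play_rows: Moves the arm, as the interface text tells. Its arguments: {"type":"object","properties":{"motion":{"type":"array"}},"required":["motion"]}

```bash
mkdir -p pics; ls; python3 - <<'E'
from plant import *
import cv2,pickle
print(observe())
for n in ("scene","top"):
    d=get_image(n); cv2.imwrite(f"pics/{n}0.png",d["pixels"][:,:,::-1]); pickle.dump(d,open(f"{n}0.pkl","wb"))
    print(n,d["camera_matrix"],d["R"],d["t"])
    if n=="top":
        for t in ["orange_rack","grey_rack","tube_blue","tube_green","tube_yellow","tube_black","tag_blue","tag_green","tag_yellow","tag_black"]:
            print(t,[( [round(float(x)) for x in r["box"]],round(float(r["confidence"]),2)) for r in recognise(t,d)])
E
```

```text
pics
{'time_s': 0.0, 'joint_positions': array([ 1.16690322e+00,  2.21215405e-01,  1.52761091e+00,  1.98527213e-05,
        1.39467432e+00, -1.26073536e-01]), 'qvel': array([-0.00010665,  0.00068617,  0.00019447,  0.00192757,  0.00023057,
       -0.0003624 ]), 'joint_torque': array([-3.36758807e-03, -4.94619012e+01, -3.87372530e+01,  6.96725165e-02,
        5.71804005e-02, -1.68404836e-04]), 'tool_pos': array([0.17114174, 0.60045183, 0.20874401]), 'eef_rot': array([-1.57268671e+00,  2.59293802e-04, -2.77823312e-01]), 'force': array([-0.05158045, -0.15097183, -0.13763103]), 'moment': array([-0.00586415, -0.04967475,  0.01624664]), 'gripper_width': 0.9997137432676323}
scene [[379.10402344   0.         251.26355464]
 [  0.         379.10402344 193.90541409]
 [  0.           0.           1.        ]] [[-0.3051668   0.95229496 -0.00274295]
 [ 0.60362445  0.19120451 -0.77400153]
 [-0.73655329 -0.23785528 -0.63317779]] [ 0.18075314 -0.24089495  1.17793519]
top [[376.27731374   0.         259.20982869]
 [  0.         376.27731374 194.15815187]
 [  0.           0.           1.        ]] [[-0.01352232 -0.99978004 -0.01603169]
 [-0.99762289  0.01457314 -0.06735132]
 [ 0.06757013  0.01508283 -0.99760051]] [-0.01034057  0.4983268   0.81412295]
orange_rack [([263, 132, 394, 214], 0.74), ([282, 175, 305, 189], 0.66)]
grey_rack [([94, 124, 219, 200], 0.95)]
tube_blue [([405, 132, 439, 156], 0.94), ([365, 156, 395, 180], 0.81)]
tube_green [([309, 169, 334, 189], 0.88), ([92, 126, 220, 200], 0.69)]
tube_yellow [([339, 163, 362, 183], 0.77), ([309, 231, 328, 252], 0.73)]
tube_black [([281, 172, 303, 193], 0.8)]
tag_blue [([371, 189, 387, 196], 0.55), ([309, 167, 336, 190], 0.23)]
tag_green [([96, 124, 219, 200], 0.66)]
tag_yellow []
tag_black []
```

```bash
python3 - <<'E'
import cv2
im=cv2.imread("pics/top0.png"); cv2.imwrite("pics/top0_crop.png",cv2.resize(im[100:270,80:460],(760,340),interpolation=cv2.INTER_CUBIC))
E
```

```text
(no output)
```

View pics/top0.png

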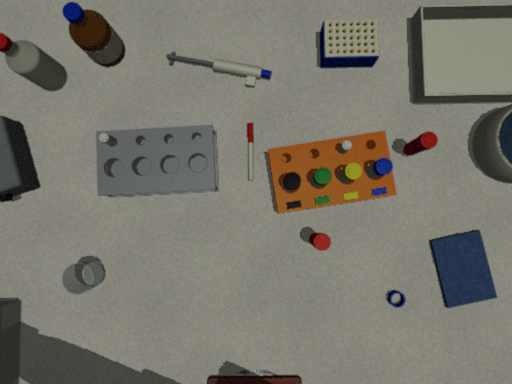

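View pics/scene0.png

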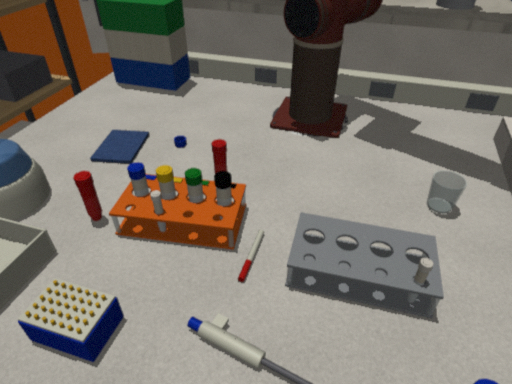

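```bash
sleep 1
```

```text
(no output)
```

View pics/top0_crop.png

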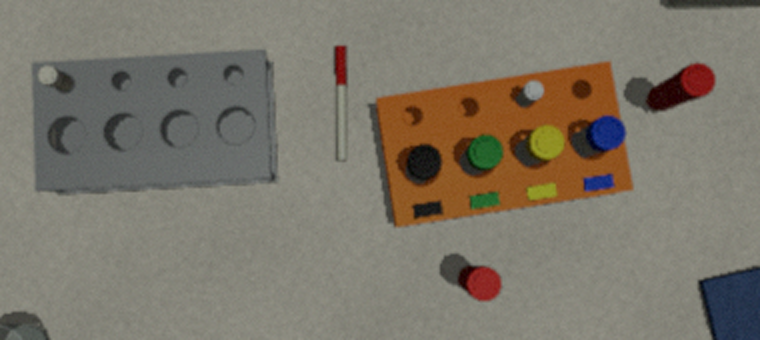

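The top view (image up = +x, image left = the robot's left) shows the orange row from the left as black (291,181), green (322,176), yellow (353,171), blue (383,167). The tags at rows 190-205 match. The empty grey row is at (115..198, 160-168).

Two things resemble the yellow and blue tubes: red-capped tubes at (320,241) and (428,140). They stand outside the rack, so I will leave them alone. The yellow and blue tubes I want are at (353,171) and (383,167): right cap colour, in the main row, each behind its own tag.

Next I fit the rack poses.

```bash
cat > h.py <<'E'
import numpy as np,cv2,pickle
from scipy.optimize import least_squares
def proj(d,X):
    X=np.atleast_2d(X); c=X@np.array(d["R"]).T+np.array(d["t"]); K=np.array(d["camera_matrix"])
    p=c@K.T; return p[:,:2]/p[:,2:]
def ray(d,uv,z):
    K=np.array(d["camera_matrix"]);R=np.array(d["R"]);t=np.array(d["t"])
    r=R.T@np.linalg.solve(K,[uv[0],uv[1],1.]); c=-R.T@t
    return c+r*(z-c[2])/r[2]
def blob(m,lo=5):
    n,l,s,c=cv2.connectedComponentsWithStats(m.astype(np.uint8))
    return sorted([(int(s[i,4]),c[i],s[i,:4]) for i in range(1,n) if s[i,4]>=lo],key=lambda a:-a[0])
def masks(d):
    h=cv2.cvtColor(d["pixels"],cv2.COLOR_RGB2HSV).astype(int);H,S,V=h[...,0],h[...,1],h[...,2]
    return dict(blue=(H>112)&(H<128)&(S>150)&(V>60),green=(H>45)&(H<80)&(S>120),yellow=(H>20)&(H<34)&(S>130)&(V>90),
      black=(V<45),orange=(H<18)&(H>4)&(S>150)&(V>80),red=((H<4)|(H>175))&(S>120))
E
python3 - <<'E'
from h import *
for n in("top","scene"):
    d=pickle.load(open(n+"0.pkl","rb"));m=masks(d)
    for k in("blue","green","yellow","black","orange"):
        print(n,k,[(a,np.round(c,1).tolist(),s.tolist()) for a,c,s in blob(m[k],12)[:6]])
    if n=="top": print(d["pixels"][160:165,100:104].tolist(), d["pixels"][186,100:235:3].tolist())
E
```

```text
top blue [(237, [71.5, 10.9], [63, 3, 18, 17]), (179, [383.6, 165.9], [375, 158, 17, 17]), (60, [378.7, 190.9], [372, 188, 14, 7]), (57, [265.6, 73.5], [261, 70, 10, 8]), (52, [397.1, 299.1], [390, 292, 15, 15]), (44, [342.3, 57.7], [324, 57, 34, 2])]
top green [(233, [321.8, 175.9], [313, 168, 18, 17]), (78, [321.8, 199.8], [315, 196, 14, 8])]
top yellow [(237, [353.1, 170.6], [345, 162, 17, 18]), (106, [350.4, 195.3], [343, 191, 16, 9])]
top black [(1412, [19.8, 160.4], [0, 117, 40, 84]), (498, [342.1, 59.1], [320, 28, 57, 39]), (473, [245.3, 379.1], [209, 375, 91, 9]), (243, [99.2, 41.5], [79, 21, 32, 31]), (240, [291.1, 181.2], [283, 173, 17, 18]), (204, [413.2, 146.6], [403, 136, 23, 19])]
top orange [(5428, [328.1, 170.2], [268, 131, 128, 82])]
[[[91, 93, 94], [99, 99, 99], [93, 98, 99], [95, 97, 96]], [[97, 99, 100], [94, 95, 94], [94, 98, 97], [98, 99, 99]], [[100, 101, 101], [95, 97, 97], [92, 99, 94], [93, 95, 95]], [[98, 100, 101], [94, 98, 97], [95, 99, 97], [93, 93, 96]], [[96, 97, 97], [96, 100, 98], [98, 102, 102], [91, 96, 94]]] [[95, 97, 96], [92, 95, 93], [95, 100, 
[... 1079 characters left out ...]
176.7, 179.4], [173, 177, 9, 6]), (15, [84.5, 321.1], [83, 319, 4, 6]), (14, [27.3, 313.1], [26, 311, 4, 6]), (14, [67.4, 315.6], [66, 314, 4, 5]), (14, [60.6, 323.8], [59, 322, 4, 5])]
scene black [(3941, [315.1, 90.5], [289, 44, 58, 93]), (2808, [324.5, 17.7], [284, 0, 98, 44]), (1610, [23.4, 73.7], [0, 34, 52, 67]), (726, [62.4, 44.2], [46, 0, 35, 95]), (263, [223.0, 179.9], [215, 171, 20, 18]), (258, [173.8, 15.9], [165, 0, 18, 33])]
scene orange [(5561, [182.0, 216.5], [109, 178, 136, 71]), (2648, [32.7, 35.6], [0, 3, 68, 73]), (2260, [81.3, 44.9], [54, 0, 59, 90]), (581, [52.2, 101.3], [32, 84, 42, 35]), (187, [13.0, 120.9], [0, 112, 28, 20]), (118, [153.2, 184.2], [146, 178, 14, 13])]
```

```bash
python3 - <<'E'
import cv2
im=cv2.imread("pics/top0.png")
cv2.imwrite("pics/grey_crop.png",cv2.resize(im[110:210,85:235],(750,500),interpolation=cv2.INTER_CUBIC))
cv2.imwrite("pics/or_crop.png",cv2.resize(im[120:225,255:405],(750,525),interpolation=cv2.INTER_CUBIC))
E
```

```text
(no output)
```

View pics/grey_crop.png

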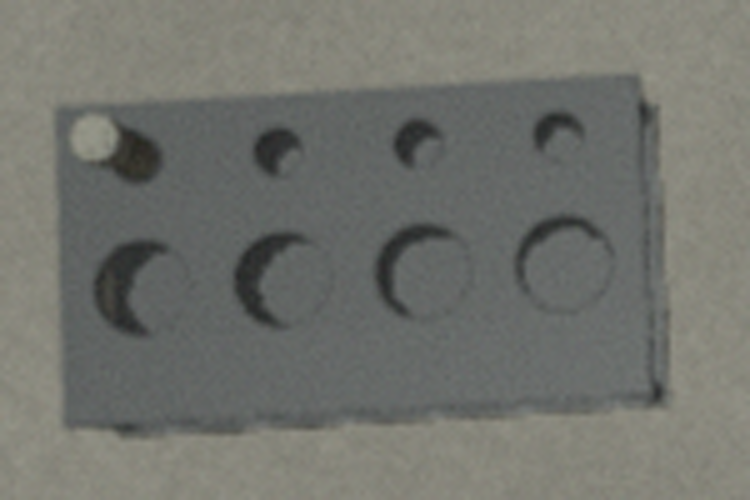

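View pics/or_crop.png

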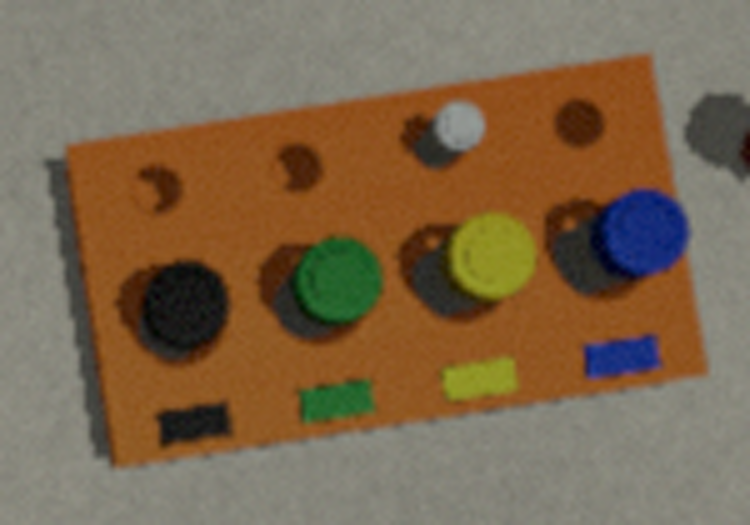

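```bash
cat > fit.py <<'E'
from h import *
top=pickle.load(open("top0.pkl","rb"));sc=pickle.load(open("scene0.pkl","rb"))
def W(p,P):
    c,s=np.cos(p[2]),np.sin(p[2]);P=np.atleast_2d(np.array(P,float))
    return np.c_[p[0]+c*P[:,0]-s*P[:,1],p[1]+s*P[:,0]+c*P[:,1],P[:,2]]
cor=[(80,125,60),(80,-125,60),(-58,125,60),(-58,-125,60)]
hol=[(0,90,60),(0,30,60),(0,-30,60),(0,-90,60)]
tag=[(-45,y,63) for y in(90,30,-30,-90)]
g=(np.array([(55,107),(639,74),(67,428),(651,402),(143,289),(284,281),(425,273),(565,265)])+.5)/5-.5+[85,110]
o=(np.array([(67,145),(652,54),(115,467),(708,373),(195,424),(337,401),(481,379),(622,356)])+.5)/5-.5+[255,120]
out={}
for n,uv,P in(("grey",g,cor+hol),("orange",o,cor+tag)):
    P=np.array(P)/1000
    f=lambda p:(proj(top,W(p,P))-uv).ravel()
    r=least_squares(f,[.6,.2 if n=="grey" else -.1,0.1],loss="soft_l1")
    print(n,r.x.round(4),f(r.x).reshape(-1,2).round(2).tolist()); out[n]=r.x
pickle.dump(out,open("pose.pkl","wb"))
if __name__=="__main__":
    for nm,d,cr in(("top",top,(80,100,400,220)),("scene",sc,(100,140,450,310))):
        x0,y0,x1,y1=cr;k=2
        im=cv2.resize(d["pixels"][y0:y1,x0:x1,::-1],None,fx=2,fy=2,interpolation=cv2.INTER_CUBIC)
        a=np.linspace(0,2*np.pi,24)
        for n in out:
            pts=[cor[i] for i in(0,1,3,2)]
            q=((proj(d,W(out[n],np.array(pts)/1000))-[x0,y0])*2).astype(int);cv2.polylines(im,[q],True,(255,0,255),1)
            for h in hol:
              for rr,z in(((20,60),) if n=="grey" else((20,60),(17,121))):
                c=np.c_[h[0]+rr*np.cos(a),h[1]+rr*np.sin(a),0*a+z]/1000
                q=((proj(d,W(out[n],c))-[x0,y0])*2).astype(int);cv2.polylines(im,[q],True,(255,255,0),1)
        cv2.imwrite(f"pics/ov_{nm}.png",im)
    m=masks(top)
    for y,k,uv in((90,"black",(291.1,181.2)),(30,"green",(321.8,175.9)),(-30,"yellow",(353.1,170.6)),(-90,"blue",(383.6,165.9))):
        X=ray(top,uv,.121); p=out["orange"];dx=X[:2]-p[:2];c,s=np.cos(p[2]),np.sin(p[2])
        print(k,X.round(4),"rack frame",np.round([c*dx[0]+s*dx[1],-s*dx[0]+c*dx[1]],4))
E
python3 fit.py
```

```text
grey [0.5601 0.2007 0.0374] [[0.17, -0.05], [0.29, 0.2], [-0.84, 0.26], [0.68, -0.71], [-0.2, -0.11], [-0.2, -0.01], [-0.14, 0.09], [0.16, 0.19]]
orange [ 0.53   -0.1718  0.1401] [[-0.46, -0.24], [-0.13, -0.38], [0.18, 0.08], [0.35, 0.43], [-0.1, -0.12], [0.05, 0.04], [-0.16, 0.0], [0.24, 0.16]]
black [ 0.5153 -0.0809  0.121 ] rack frame [-0.0019  0.0921]
green [ 0.5246 -0.1403  0.121 ] rack frame [-0.0009  0.032 ]
yellow [ 0.534  -0.2008  0.121 ] rack frame [-0.0001 -0.0292]
blue [ 0.5422 -0.2597  0.121 ] rack frame [-0.0002 -0.0887]
```

View pics/ov_scene.png

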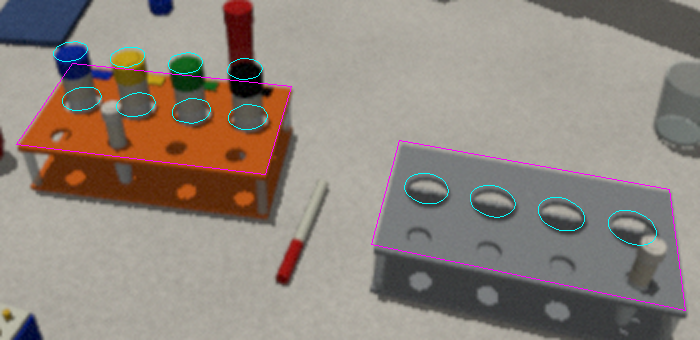

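View pics/ov_top.png

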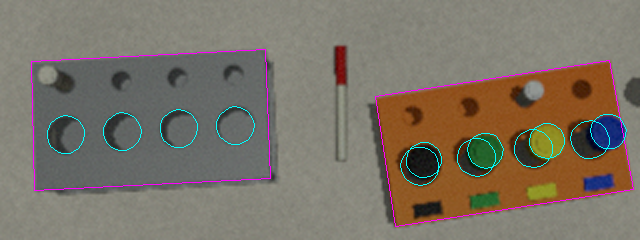

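The fits agree in both cameras. Grip plan: jaws open along rack x, so the fingers stay clear of the neighbouring tubes, and only partly open (about 50 mm) so they clear the white tubes. First move: turn the tool.

Request:
play_rows:
  motion:
    - {"jaw": 0.15,"translation": [0,0,0],"spin": 0.18}
    - {"jaw": 0.15,"translation": [0,0,0],"spin": 0.18}
    - {"jaw": 0.15,"translation": [0,0,0],"spin": 0.18}
    - {"jaw": 0.15,"translation": [0,0,0],"spin": 0.18}
    - {"jaw": 0.15,"translation": [0,0,0],"spin": 0.18}
    - {"jaw": 0.15,"translation": [0,0,0],"spin": 0.18}
    - {"jaw": 0.15,"translation": [0,0,0],"spin": 0.073}
    - {"jaw": 0.15,"translation": [0,0,0],"spin": 0}

```text
time_s: 1.6
tool_pos: [0.1714, 0.601, 0.2099]
eef_rot: [-1.571, 0.0, -1.43]
force: [0.1, -0.0, 0.3]
gripper_width: 0.573
```

```bash
cat > go.py <<'E'
import sys,pickle
from h import *
from plant import observe
from scipy.spatial.transform import Rotation as Ro
def pose(): 
    o=observe();return o["tool_pos"],Ro.from_euler("xyz",o["eef_rot"]).as_matrix(),o
def W2(n,x,y):
    p=pickle.load(open("pose.pkl","rb"))[n];c,s=np.cos(p[2]),np.sin(p[2])
    return np.array([p[0]+c*x-s*y,p[1]+s*x+c*y]),p[2]
def rep(n,x,y,z):
    P,R,o=pose();xy,yaw=W2(n,x,y);d=np.r_[xy,z]-P
    cy=o["eef_rot"][2];sp=-(yaw-np.pi/2-cy)
    Rn=Ro.from_euler("xyz",[-np.pi/2,0,yaw-np.pi/2]).as_matrix()
    print(f"t={o['time_s']:.2f} tcp",P.round(4),"rpy",o["eef_rot"].round(4),"w",round(o["gripper_width"]*87,1),"F",o["force"].round(1))
    print(n,"target",xy.round(4),z,"spin",round(sp,4),"shift now-frame",(R.T@d).round(4),"shift after spin",(Rn.T@d).round(4),"dist",round(np.linalg.norm(d),4))
if __name__=="__main__": rep(sys.argv[1],*map(float,sys.argv[2:5]))
E
python3 go.py orange -0.0005 0.091 0.21;python3 go.py orange -0.0005 -0.0895 0.21
```

```text
t=1.60 tcp [0.1714 0.601  0.2099] rpy [-1.5708e+00  1.0000e-04 -1.4300e+00] w 49.9 F [ 0.1 -0.   0.3]
orange target [ 0.5168 -0.0818] 0.21 spin 0.0006 shift now-frame [ 7.245e-01 -2.000e-04  2.462e-01] shift after spin [ 7.244e-01 -1.000e-04  2.466e-01] dist 0.7652
t=1.60 tcp [0.1714 0.601  0.2099] rpy [-1.5708e+00  1.0000e-04 -1.4300e+00] w 49.9 F [ 0.1 -0.   0.3]
orange target [ 0.542  -0.2605] 0.21 spin 0.0006 shift now-frame [ 9.050e-01 -2.000e-04  2.461e-01] shift after spin [ 9.049e-01 -1.000e-04  2.466e-01] dist 0.9379
```

Request:
play_rows:
  motion:
    - {"jaw": 0.15,"translation": [0.056,0,0.0195],"spin": 0}
    - {"jaw": 0.15,"translation": [0.056,0,0.0195],"spin": 0}
    - {"jaw": 0.15,"translation": [0.056,0,0.0195],"spin": 0}
    - {"jaw": 0.15,"translation": [0.056,0,0.0195],"spin": 0}
    - {"jaw": 0.15,"translation": [0.056,0,0.0195],"spin": 0}
    - {"jaw": 0.15,"translation": [0.056,0,0.0195],"spin": 0}
    - {"jaw": 0.15,"translation": [0.056,0,0.0195],"spin": 0}
    - {"jaw": 0.15,"translation": [0.056,0,0.0195],"spin": 0}
    - {"jaw": 0.15,"translation": [0.056,0,0.0195],"spin": 0}
    - {"jaw": 0.15,"translation": [0.056,0,0.0195],"spin": 0}
    - {"jaw": 0.15,"translation": [0.056,0,0.0195],"spin": 0}
    - {"jaw": 0.15,"translation": [0.056,0,0.0195],"spin": 0}

```text
time_s: 3.1
tool_pos: [0.4977, -0.0337, 0.2102]
eef_rot: [-1.57, -0.0, -1.429]
force: [0.8, 1.1, 0.3]
gripper_width: 0.572
```

Request:
play_rows:
  motion:
    - {"jaw": 0.15,"translation": [0.045,0,0.01],"spin": 0}
    - {"jaw": 0.15,"translation": [0.0075,0,0.0023],"spin": 0}
    - {"jaw": 0.15,"translation": [0,0,0],"spin": 0}
    - {"jaw": 0.15,"translation": [0,0,0],"spin": 0}
    - {"jaw": 0.15,"translation": [0,0,0],"spin": 0}

```text
time_s: 3.72
tool_pos: [0.5162, -0.0807, 0.21]
eef_rot: [-1.571, 0.0, -1.429]
force: [-1.0, 0.7, 0.5]
gripper_width: 0.575
```

```bash
python3 go.py orange -0.0005 0.091 0.11
```

```text
t=3.73 tcp [ 0.5162 -0.0807  0.21  ] rpy [-1.5705  0.     -1.4287] w 50.0 F [-1.   0.7  0.5]
orange target [ 0.5168 -0.0818] 0.11 spin 0.0019 shift now-frame [0.0011 0.1    0.0004] shift after spin [0.0011 0.1    0.0004] dist 0.1
```

Request:
play_rows:
  motion:
    - {"jaw": 0.15,"translation": [0.001,0.03,0],"spin": 0}
    - {"jaw": 0.15,"translation": [0,0.03,0],"spin": 0}
    - {"jaw": 0.15,"translation": [0,0.025,0],"spin": 0}
    - {"jaw": 0.15,"translation": [0,0.015,0],"spin": 0}
    - {"jaw": 0.15,"translation": [0,0,0],"spin": 0}
    - {"jaw": -1,"translation": [0,0,0],"spin": 0}
    - {"jaw": -1,"translation": [0,0,0],"spin": 0}
    - {"jaw": -1,"translation": [0,0,0],"spin": 0}
    - {"jaw": -1,"translation": [0,0,0],"spin": 0}
    - {"jaw": -1,"translation": [0,0,0],"spin": 0}

```text
time_s: 4.97
tool_pos: [0.5166, -0.0831, 0.1099]
eef_rot: [-1.571, -0.0, -1.431]
force: [-0.9, 0.1, -0.9]
gripper_width: 0.091
```

```bash
cat > snap.py <<'E'
import sys
from h import *
from plant import get_image
n,name=sys.argv[1:3];x0,y0,x1,y1=map(int,sys.argv[3:7])
d=get_image(n);pickle.dump(d,open(name+".pkl","wb"))
k=min(780/(x1-x0),580/(y1-y0))
cv2.imwrite(f"pics/{name}.png",cv2.resize(d["pixels"][y0:y1,x0:x1,::-1],None,fx=k,fy=k,interpolation=cv2.INTER_CUBIC))
E
python3 snap.py scene grip1 80 60 450 320; python3 go.py orange -0.0005 0.091 0.11
```

```text
t=5.03 tcp [ 0.5165 -0.083   0.1099] rpy [-1.5708 -0.     -1.4308] w 5.3 F [ 1.1 -0.  -1.1]
orange target [ 0.5168 -0.0818] 0.11 spin -0.0002 shift now-frame [-0.0012 -0.0001  0.0004] shift after spin [-0.0012 -0.0001  0.0004] dist 0.0012
```

View pics/grip1.png

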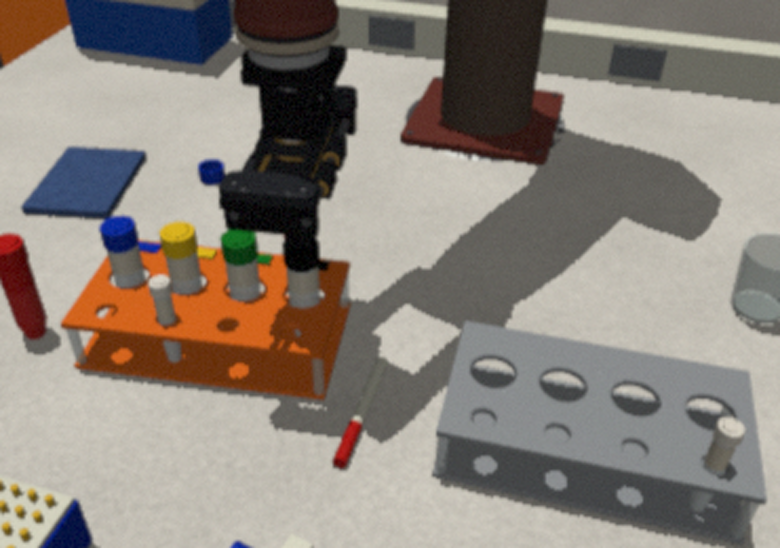

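```bash
python3 snap.py scene grip1b 170 130 260 220; python3 snap.py top grip1t 240 110 420 245;python3 go.py orange -0.0005 0.091 0.11
```

```text
t=5.12 tcp [ 0.5165 -0.083   0.1098] rpy [-1.5708 -0.     -1.4309] w 1.7 F [ 0.2 -0.3  0.3]
orange target [ 0.5168 -0.0818] 0.11 spin -0.0002 shift now-frame [-0.0012 -0.0002  0.0005] shift after spin [-0.0012 -0.0002  0.0005] dist 0.0013
```

View pics/grip1b.png

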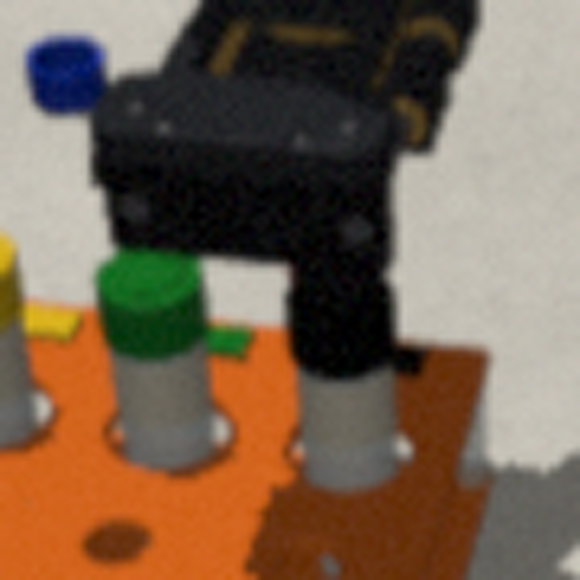

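View pics/grip1t.png

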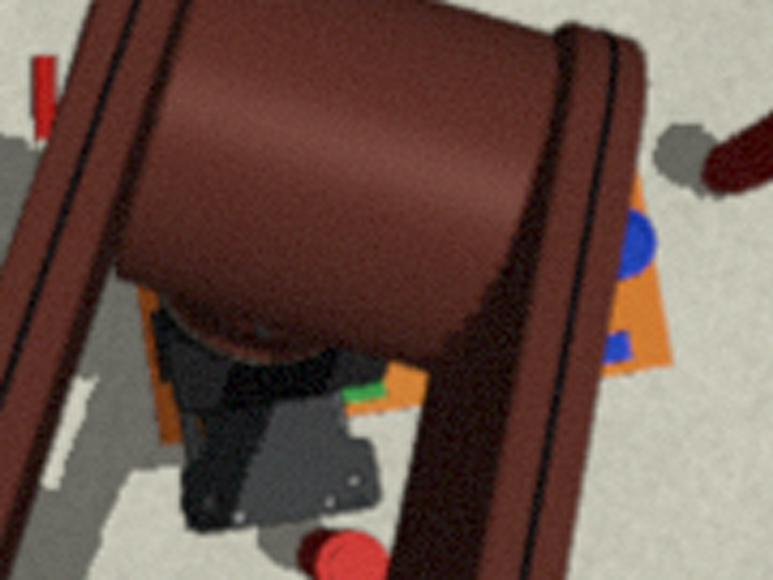

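```bash
python3 - <<'E'
from h import *
d=pickle.load(open("grip1b.pkl","rb"))
for X in([.5165,-.083,.11],[.5165,-.083,.091],[.5165,-.083,.161],[.5165,-.083,.121]):
    p=proj(d,X)[0];print(X,p.round(1),((p-[170,130])*6.444).round())
im=d["pixels"][130:220,170:260].astype(float)
im=np.clip(im*4,0,255).astype(np.uint8)
cv2.imwrite("pics/bright.png",cv2.resize(im[:,:,::-1],None,fx=6.444,fy=6.444,interpolation=cv2.INTER_CUBIC))
E
python3 go.py orange -0.0005 0.091 0.11
```

```text
[0.5165, -0.083, 0.11] [222.8 178.6] [340. 313.]
[0.5165, -0.083, 0.091] [223.2 186.2] [343. 362.]
[0.5165, -0.083, 0.161] [221.4 157. ] [331. 174.]
[0.5165, -0.083, 0.121] [222.5 174.1] [338. 284.]
t=5.12 tcp [ 0.5165 -0.083   0.1098] rpy [-1.5708 -0.     -1.4309] w 1.7 F [ 0.2 -0.3  0.3]
orange target [ 0.5168 -0.0818] 0.11 spin -0.0002 shift now-frame [-0.0012 -0.0002  0.0005] shift after spin [-0.0012 -0.0002  0.0005] dist 0.0013
```

View pics/bright.png

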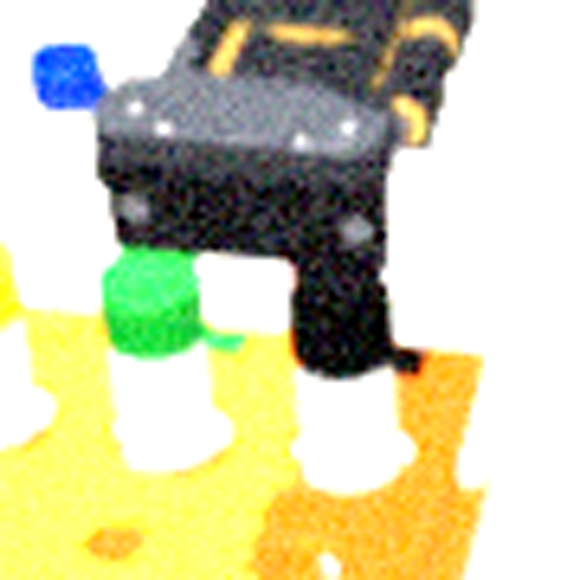

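Request:
play_rows:
  motion:
    - {"jaw": -1,"translation": [0,0,0],"spin": 0}
    - {"jaw": -1,"translation": [0,0,0],"spin": 0}
    - {"jaw": -1,"translation": [0,-0.01,0],"spin": 0}
    - {"jaw": -1,"translation": [0,-0.01,0],"spin": 0}
    - {"jaw": -1,"translation": [0,-0.01,0],"spin": 0}
    - {"jaw": -1,"translation": [0,-0.0,0],"spin": 0}

```text
time_s: 5.88
tool_pos: [0.5175, -0.0833, 0.1414]
eef_rot: [-1.568, -0.001, -1.431]
force: [0.2, -0.1, -1.2]
gripper_width: 0.0
```

```bash
python3 snap.py scene grip2 150 110 270 230;python3 go.py orange -0.0005 0.091 0.11
```

```text
t=5.92 tcp [ 0.517  -0.0832  0.1406] rpy [-1.5694e+00 -7.0000e-04 -1.4308e+00] w 0.2 F [0.3 0.1 0.2]
orange target [ 0.5168 -0.0818] 0.11 spin -0.0001 shift now-frame [-0.0014  0.0306 -0.0001] shift after spin [-0.0014  0.0306 -0.    ] dist 0.0307
```

View pics/grip2.png

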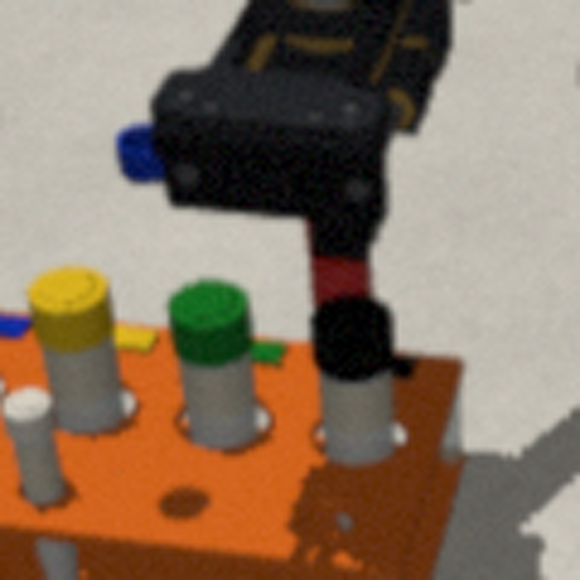

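The jaws shut fully (width 0) and the black tube stayed put. No cap was between the pads, even though the TCP reading looked right. I check where the gripper really is by projecting its expected outline into both pictures.

```bash
cat > ovg.py <<'E'
from h import *
from scipy.spatial.transform import Rotation as Ro
def draw(d,P,rpy,crop,name,w=0.,dz=0.,gain=2.5):
    x0,y0,x1,y1=crop;k=min(780/(x1-x0),580/(y1-y0));R=Ro.from_euler("xyz",rpy).as_matrix()
    im=np.clip(d["pixels"][y0:y1,x0:x1,::-1].astype(float)*gain,0,255).astype(np.uint8)
    im=cv2.resize(im,None,fx=k,fy=k,interpolation=cv2.INTER_CUBIC)
    def box(x,y,z,col):
        C=np.array([(a,b,c) for a in x for b in y for c in z]);q=(proj(d,C@R.T+P)-[x0,y0])*k
        for i in range(8):
            for b in(1,2,4):
                j=i^b
                if i<j: cv2.line(im,tuple(int(v) for v in q[i]),tuple(int(v) for v in q[j]),col,1)
    box((-.0375,.0375),(-.10,-.051),(-.095,.095),(255,0,255))
    box((-.0095,.0095),(-.051,.019),(-w/2-.015,-w/2),(255,255,0))
    box((-.0095,.0095),(-.051,.019),(w/2,w/2+.015),(0,255,255))
    cv2.imwrite(f"pics/{name}.png",im)
E
python3 - <<'E'
from ovg import *
draw(pickle.load(open("grip2.pkl","rb")),np.array([.517,-.0832,.1406]),[-1.5708,0,-1.4308],(150,80,290,230),"ov2")
draw(pickle.load(open("grip1t.pkl","rb")),np.array([.5165,-.083,.1098]),[-1.5708,0,-1.4308],(240,110,420,245),"ov1t",gain=1.5)
E
```

```text
(no output)
```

View pics/ov2.png

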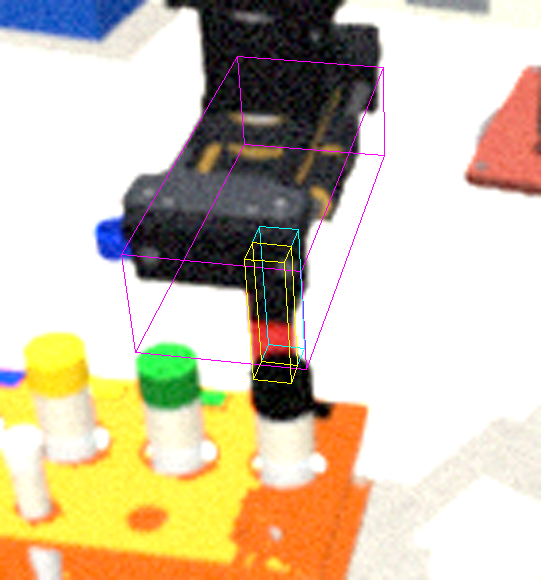

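View pics/ov1t.png

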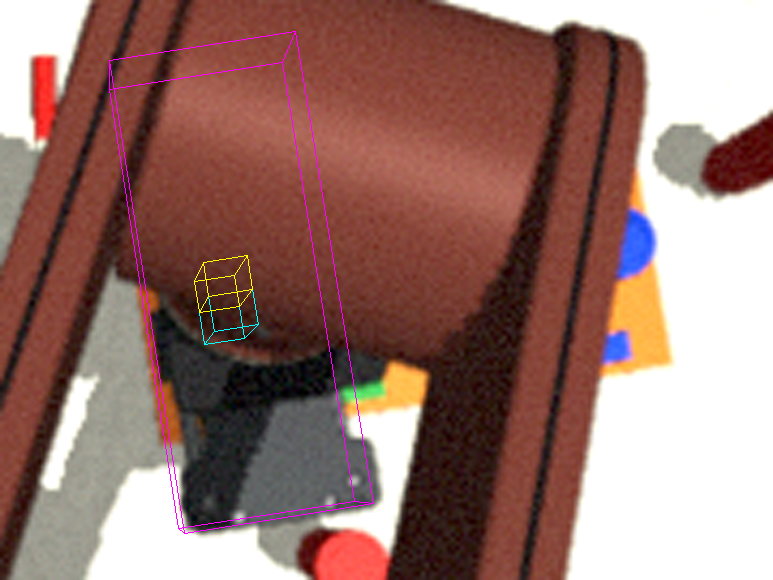

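```bash
python3 - <<'E'
from h import *
from scipy.spatial.transform import Rotation as Ro
d=pickle.load(open("grip2.pkl","rb"));k=580/150
P=np.array([.517,-.0832,.1406]);R=Ro.from_euler("xyz",[-1.5708,0,-1.4308]).as_matrix()
def tf(uv,z): 
    X=ray(d,np.array(uv)/k+[150,80],z);return (R.T@(X-P)*1000).round(0)
for nm,uv in(("bodyLL",(137,275)),("bodyLR",(300,285)),("bodyUL",(125,190)),("bodyUR",(310,188)),("tip",(272,320))):
    print(nm,[(round(z,3),tf(uv,z).tolist()) for z in(.12,.14,.16,.1916,.21,.24,.27)])
d=pickle.load(open("grip1t.pkl","rb"));k=580/135;P=np.array([.5165,-.083,.1098])
for nm,uv in(("nearL",(183,525)),("nearR",(378,505)),("backR",(372,440))):
    print(nm,[(round(z,3),(R.T@(ray(d,np.array(uv)/k+[240,110],z)-P)*1000).round(0).tolist()) for z in(.12,.16,.19,.21,.24)])
E
```

```text
bodyLL [(0.12, [97.0, 21.0, -69.0]), (0.14, [85.0, 1.0, -40.0]), (0.16, [73.0, -19.0, -10.0]), (0.192, [55.0, -51.0, 36.0]), (0.21, [45.0, -69.0, 63.0]), (0.24, [27.0, -99.0, 108.0]), (0.27, [10.0, -129.0, 152.0])]
bodyLR [(0.12, [6.0, 21.0, -74.0]), (0.14, [-1.0, 1.0, -45.0]), (0.16, [-9.0, -19.0, -15.0]), (0.192, [-21.0, -51.0, 32.0]), (0.21, [-28.0, -69.0, 59.0]), (0.24, [-39.0, -99.0, 104.0]), (0.27, [-50.0, -129.0, 148.0])]
bodyUL [(0.12, [132.0, 21.0, -158.0]), (0.14, [119.0, 1.0, -125.0]), (0.16, [106.0, -19.0, -91.0]), (0.192, [85.0, -51.0, -38.0]), (0.21, [73.0, -69.0, -7.0]), (0.24, [53.0, -99.0, 43.0]), (0.27, [33.0, -129.0, 93.0])]
bodyUR [(0.12, [23.0, 21.0, -179.0]), (0.14, [15.0, 1.0, -144.0]), (0.16, [7.0, -19.0, -110.0]), (0.192, [-6.0, -51.0, -55.0]), (0.21, [-14.0, -69.0, -24.0]), (0.24, [-26.0, -99.0, 28.0]), (0.27, [-39.0, -129.0, 80.0])]
tip [(0.12, [13.0, 21.0, -39.0]), (0.14, [5.0, 1.0, -11.0]), (0.16, [-2.0, -19.0, 17.0]), (0.192, [-15.0, -51.0, 61.0]), (0.21, [-22.0, -69.0, 87.0]), (0.24, [-33.0, -99.0, 129.0]), (0.27, [-45.0, -129.0, 172.0])]
nearL [(0.12, [-34.0, -10.0, -95.0]), (0.16, [-35.0, -50.0, -94.0]), (0.19, [-37.0, -80.0, -93.0]), (0.21, [-37.0, -100.0, -92.0]), (0.24, [-39.0, -130.0, -91.0])]
nearR [(0.12, [53.0, -10.0, -100.0]), (0.16, [47.0, -50.0, -98.0]), (0.19, [42.0, -80.0, -97.0]), (0.21, [39.0, -100.0, -96.0]), (0.24, [34.0, -130.0, -94.0])]
backR [(0.12, [56.0, -10.0, -71.0]), (0.16, [49.0, -50.0, -71.0]), (0.19, [44.0, -80.0, -70.0]), (0.21, [41.0, -100.0, -70.0]), (0.24, [36.0, -130.0, -70.0])]
```

The body end and the fingertip both project about 37 mm further up the tool axis than the TCP reading implies, with no lateral error. That puts the tips near 0.128 m at the attempted grasp, so they closed just above the cap. To measure the offset better, I open the jaws and look again.

Request:
play_rows:
  motion:
    - {"jaw": 0.15,"translation": [0,0,0],"spin": 0}
    - {"jaw": 0.15,"translation": [0,0,0],"spin": 0}
    - {"jaw": 0.15,"translation": [0,0,0],"spin": 0}
    - {"jaw": 0.15,"translation": [0,0,0],"spin": 0}
    - {"jaw": 0.15,"translation": [0,0,0],"spin": 0}

```text
time_s: 6.55
tool_pos: [0.5165, -0.083, 0.1398]
eef_rot: [-1.571, 0.0, -1.431]
force: [0.5, 0.0, 0.0]
gripper_width: 0.486
```

```bash
python3 snap.py scene open1 150 80 290 230; python3 go.py orange -0.0005 0.091 0.11; python3 - <<'E'
from ovg import *
d=pickle.load(open("open1.pkl","rb"))
draw(d,np.array([.517,-.0832,.1406+.037]),[-1.5708,0,-1.4308],(180,80,270,200),"ov3",w=.05,gain=4)
E
```

```text
t=6.60 tcp [ 0.5165 -0.083   0.1398] rpy [-1.5709  0.     -1.4309] w 45.3 F [-0.6 -0.5 -0.3]
orange target [ 0.5168 -0.0818] 0.11 spin -0.0002 shift now-frame [-0.0012  0.0298  0.0005] shift after spin [-0.0012  0.0298  0.0005] dist 0.0298
```

View pics/ov3.png

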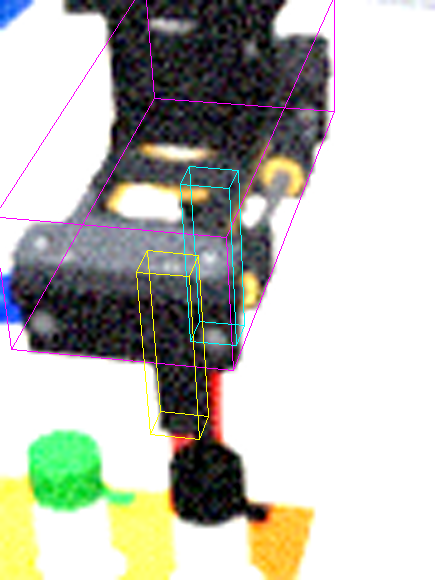

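View pics/open1.png

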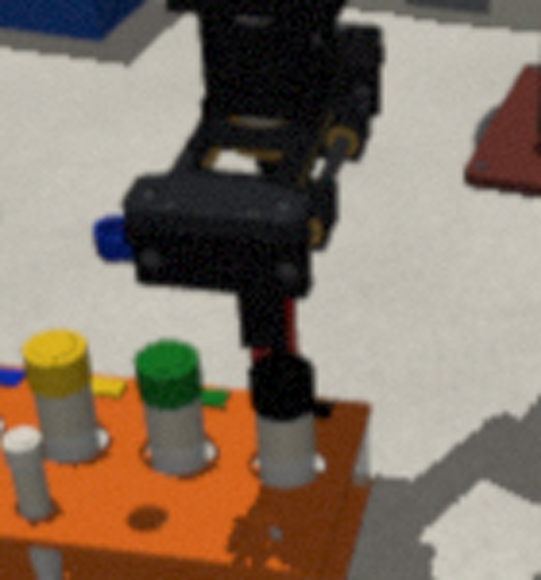

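Drawn 37 mm higher, the outline now matches the body and the open front finger (tip at about crop row 432). So a grasp at the cap's middle means a TCP reading of about 0.073. I descend carefully and watch the force.

Request:
play_rows:
  motion:
    - {"jaw": 0.15,"translation": [-0.001,0.015,0],"spin": 0}
    - {"jaw": 0.15,"translation": [0,0.015,0],"spin": 0}
    - {"jaw": 0.15,"translation": [0,0.01,0],"spin": 0}
    - {"jaw": 0.15,"translation": [0,0.01,0],"spin": 0}
    - {"jaw": 0.15,"translation": [0,0,0],"spin": 0}

```text
time_s: 7.22
tool_pos: [0.5156, -0.0818, 0.0886]
eef_rot: [-1.573, 0.001, -1.431]
force: [-0.9, 0.9, 0.2]
gripper_width: 0.578
```

```bash
python3 snap.py scene desc1 170 110 270 210;python3 go.py orange -0.0005 0.091 0.073
```

```text
t=7.28 tcp [ 0.5161 -0.0819  0.0894] rpy [-1.5716e+00  4.0000e-04 -1.4308e+00] w 50.2 F [ 0.4 -0.2 -0.6]
orange target [ 0.5168 -0.0818] 0.073 spin -0.0001 shift now-frame [-0.      0.0164  0.0007] shift after spin [-0.      0.0164  0.0007] dist 0.0164
```

View pics/desc1.png

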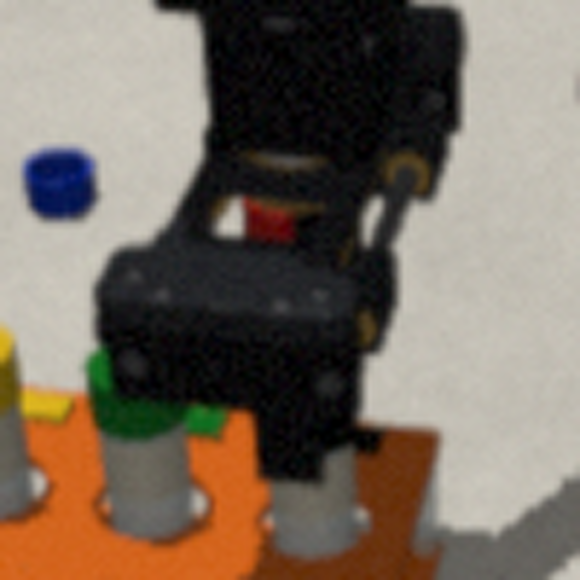

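The front finger (pixel 290,440) now stands beside the black cap. I go down the rest and close.

Request:
play_rows:
  motion:
    - {"jaw": 0.15,"translation": [0,0.01,0.0005],"spin": 0}
    - {"jaw": 0.15,"translation": [0,0.005,0],"spin": 0}
    - {"jaw": 0.15,"translation": [0,0,0],"spin": 0}
    - {"jaw": -1,"translation": [0,0,0],"spin": 0}
    - {"jaw": -1,"translation": [0,0,0],"spin": 0}
    - {"jaw": -1,"translation": [0,0,0],"spin": 0}
    - {"jaw": -1,"translation": [0,0,0],"spin": 0}
    - {"jaw": -1,"translation": [0,0,0],"spin": 0}

```text
time_s: 8.28
tool_pos: [0.5171, -0.082, 0.0751]
eef_rot: [-1.57, -0.0, -1.431]
force: [0.0, 0.2, 1.4]
gripper_width: 0.374
```

```bash
python3 go.py orange -0.0005 0.091 0.073; python3 go.py grey 0 -0.09 0.22
```

```text
t=8.28 tcp [ 0.5171 -0.082   0.0751] rpy [-1.5703e+00 -3.0000e-04 -1.4307e+00] w 32.6 F [0.  0.2 1.4]
orange target [ 0.5168 -0.0818] 0.073 spin -0.0001 shift now-frame [-0.0002  0.0021 -0.0003] shift after spin [-0.0002  0.0021 -0.0003] dist 0.0022
t=8.28 tcp [ 0.5171 -0.082   0.0751] rpy [-1.5703e+00 -3.0000e-04 -1.4307e+00] w 32.6 F [0.  0.2 1.4]
grey target [0.5634 0.1108] 0.22 spin 0.1027 shift now-frame [-0.1844 -0.1449  0.0728] shift after spin [-0.1909 -0.1449  0.0535] dist 0.2455
```

Gripped: the width stopped at 32.6 mm, about the cap's 34 mm. I lift, turn and go over the grey -90 hole.

Request:
play_rows:
  motion:
    - {"jaw": -1,"translation": [0,-0.02,0],"spin": 0}
    - {"jaw": -1,"translation": [0,-0.03,0],"spin": 0}
    - {"jaw": -1,"translation": [0,-0.03,0],"spin": 0}
    - {"jaw": -1,"translation": [0,-0.03,0],"spin": 0}
    - {"jaw": -1,"translation": [0,-0.01,0],"spin": 0.1027}
    - {"jaw": -1,"translation": [-0.03,0,0.0085],"spin": 0}
    - {"jaw": -1,"translation": [-0.04,0,0.011],"spin": 0}
    - {"jaw": -1,"translation": [-0.04,0,0.011],"spin": 0}
    - {"jaw": -1,"translation": [-0.04,0,0.011],"spin": 0}
    - {"jaw": -1,"translation": [-0.03,0,0.009],"spin": 0}
    - {"jaw": -1,"translation": [-0.0109,0,0.003],"spin": 0}
    - {"jaw": -1,"translation": [0,0,0],"spin": 0}

```text
time_s: 9.78
tool_pos: [0.563, 0.1109, 0.1945]
eef_rot: [-1.571, -0.0, -1.532]
force: [-0.2, -0.1, -0.2]
gripper_width: 0.381
```

Request:
play_rows:
  motion:
    - {"jaw": -1,"translation": [0,0,0],"spin": 0}
    - {"jaw": -1,"translation": [0,0,0],"spin": 0}

```text
time_s: 10.02
tool_pos: [0.5632, 0.1097, 0.1949]
eef_rot: [-1.571, -0.0, -1.535]
force: [-0.8, -1.0, -1.2]
gripper_width: 0.373
```

```bash
python3 snap.py scene carry1 200 60 450 310;python3 go.py grey 0 -0.09 0.075
```

```text
t=10.07 tcp [0.5632 0.1098 0.1949] rpy [-1.5708e+00 -2.0000e-04 -1.5349e+00] w 32.5 F [ 0.2  0.8 -0.2]
grey target [0.5634 0.1108] 0.075 spin -0.0015 shift now-frame [-0.001   0.1199  0.0003] shift after spin [-0.0009  0.1199  0.0003] dist 0.1199
```

View pics/carry1.png

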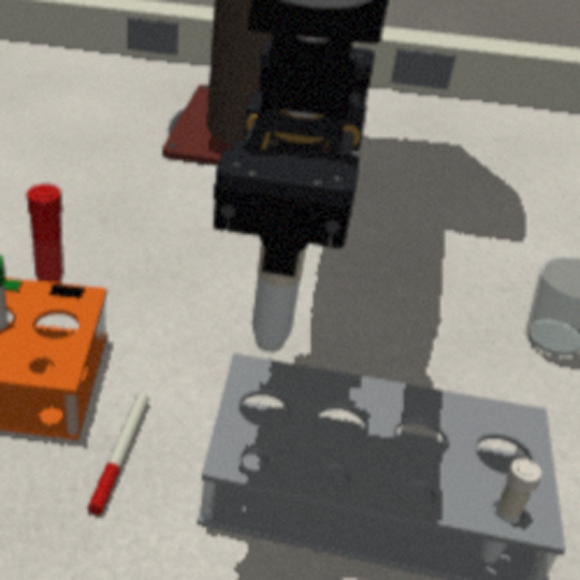

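```bash
python3 - <<'E'
from h import *
d=pickle.load(open("carry1.pkl","rb"))
for X in([.5632,.1098,.126],[.5632,.1108,.06],[.5632,.1098,.24]): print(X,((proj(d,X)[0]-[200,60])*2.32).round(1))
E
```

```text
[0.5632, 0.1098, 0.126] [270.3 340.8]
[0.5632, 0.1108, 0.06] [262.7 403.6]
[0.5632, 0.1098, 0.24] [288.5 211.9]
```

The foot shows at crop (272,344) against a predicted (270,341), so it is aligned within about 1 to 2 mm. I lower it.

Request:
play_rows:
  motion:
    - {"jaw": -1,"translation": [-0.0005,0.025,0],"spin": 0}
    - {"jaw": -1,"translation": [0,0.025,0],"spin": 0}
    - {"jaw": -1,"translation": [0,0.02,0],"spin": 0}
    - {"jaw": -1,"translation": [0,0.02,0],"spin": 0}
    - {"jaw": -1,"translation": [0,0.015,0],"spin": 0}
    - {"jaw": -1,"translation": [0,0.008,0],"spin": 0}
    - {"jaw": -1,"translation": [0,0.004,0],"spin": 0}
    - {"jaw": -1,"translation": [0,0,0],"spin": 0}

```text
time_s: 11.08
tool_pos: [0.5634, 0.1114, 0.078]
eef_rot: [-1.57, 0.0, -1.533]
force: [0.7, 0.3, -1.3]
gripper_width: 0.377
```

```bash
python3 snap.py scene low1 200 100 450 310;python3 go.py grey 0 -0.09 0.075
```

```text
t=11.12 tcp [0.5636 0.1114 0.0784] rpy [-1.5699  0.     -1.5335] w 32.4 F [-0.1 -0.  -0.5]
grey target [0.5634 0.1108] 0.075 spin -0.0 shift now-frame [ 0.0006  0.0034 -0.0002] shift after spin [ 0.0006  0.0034 -0.0002] dist 0.0034
```

View pics/low1.png

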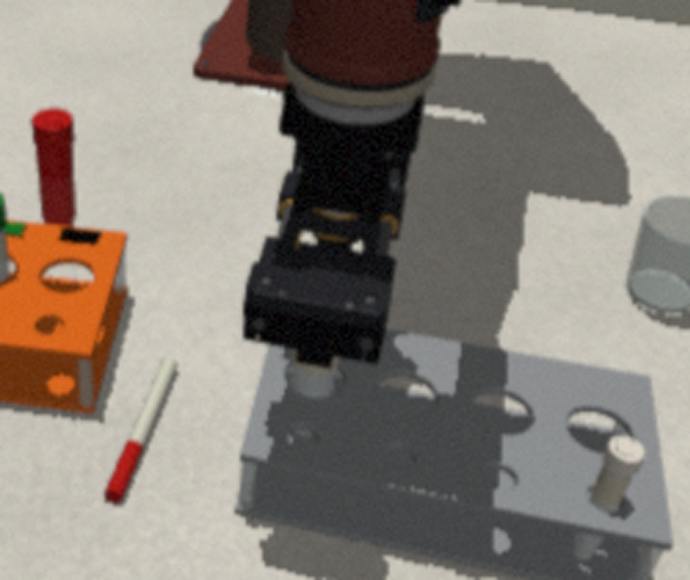

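Request:
play_rows:
  motion:
    - {"jaw": -1,"translation": [0,0.002,0],"spin": 0}
    - {"jaw": -1,"translation": [0,0.001,0],"spin": 0}
    - {"jaw": -1,"translation": [0,0,0],"spin": 0}

```text
time_s: 11.5
tool_pos: [0.5635, 0.1113, 0.0752]
eef_rot: [-1.57, 0.0, -1.534]
force: [0.0, -0.7, 0.7]
gripper_width: 0.376
```

Request:
play_rows:
  motion:
    - {"jaw": 0.15,"translation": [0,0,0],"spin": 0}
    - {"jaw": 0.15,"translation": [0,0,0],"spin": 0}
    - {"jaw": 0.15,"translation": [0,0,0],"spin": 0}
    - {"jaw": 0.15,"translation": [0,-0.02,0],"spin": 0}
    - {"jaw": 0.15,"translation": [0,-0.03,0],"spin": 0}
    - {"jaw": 0.15,"translation": [0,-0.03,0],"spin": 0}
    - {"jaw": 0.15,"translation": [0,-0.03,0],"spin": 0}
    - {"jaw": 0.15,"translation": [0,0,0],"spin": 0}

```text
time_s: 12.5
tool_pos: [0.5657, 0.1115, 0.1896]
eef_rot: [-1.563, 0.0, -1.533]
force: [-0.1, -0.2, -1.0]
gripper_width: 0.578
```

```bash
python3 snap.py scene rel1 200 100 450 310;python3 go.py orange -0.0005 0.031 0.075
```

```text
t=12.55 tcp [0.5644 0.1114 0.1873] rpy [-1.5666e+00  1.0000e-04 -1.5335e+00] w 49.9 F [-0.4 -0.1 -1. ]
orange target [ 0.5252 -0.1412] 0.075 spin -0.1028 shift now-frame [ 0.251   0.1121 -0.0491] shift after spin [ 0.2447  0.1123 -0.0742] dist 0.2792
```

View pics/rel1.png

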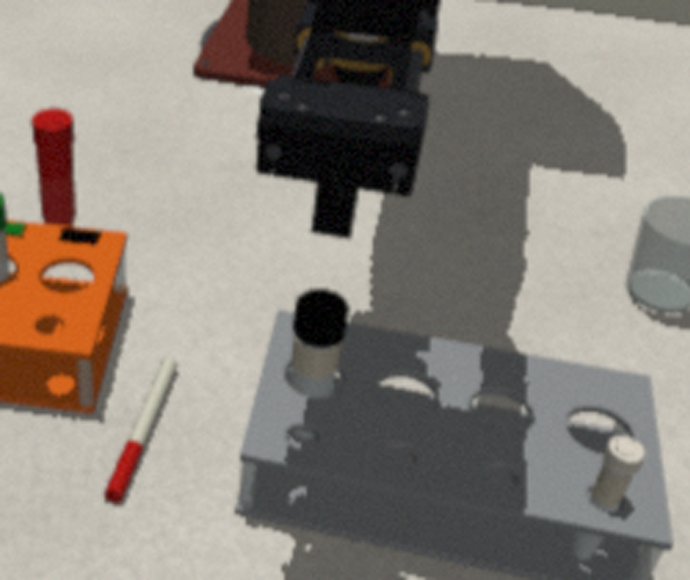

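The black tube stands in grey -90. Green is next.

Request:
play_rows:
  motion:
    - {"jaw": 0.15,"translation": [0,0,0],"spin": -0.1028}
    - {"jaw": 0.15,"translation": [0.04,0,-0.012],"spin": 0}
    - {"jaw": 0.15,"translation": [0.04,0,-0.012],"spin": 0}
    - {"jaw": 0.15,"translation": [0.04,0,-0.012],"spin": 0}
    - {"jaw": 0.15,"translation": [0.04,0,-0.012],"spin": 0}
    - {"jaw": 0.15,"translation": [0.04,0,-0.012],"spin": 0}
    - {"jaw": 0.15,"translation": [0.04,0,-0.012],"spin": 0}
    - {"jaw": 0.15,"translation": [0.0045,0,-0.0015],"spin": 0}
    - {"jaw": 0.15,"translation": [0,0,0],"spin": 0}
    - {"jaw": 0.15,"translation": [0,0,0],"spin": 0}
    - {"jaw": 0.15,"translation": [0,0,0],"spin": 0}

```text
time_s: 13.92
tool_pos: [0.5247, -0.14, 0.1847]
eef_rot: [-1.571, 0.0, -1.429]
force: [0.6, 0.1, 0.3]
gripper_width: 0.573
```

```bash
python3 go.py orange -0.0005 0.031 0.075; python3 snap.py scene pre2 100 80 290 230
```

```text
t=13.93 tcp [ 0.5247 -0.14    0.1847] rpy [-1.5709e+00  3.0000e-04 -1.4292e+00] w 49.9 F [0.6 0.1 0.3]
orange target [ 0.5252 -0.1412] 0.075 spin 0.0015 shift now-frame [0.0013 0.1097 0.0003] shift after spin [0.0013 0.1097 0.0003] dist 0.1097
```

View pics/pre2.png

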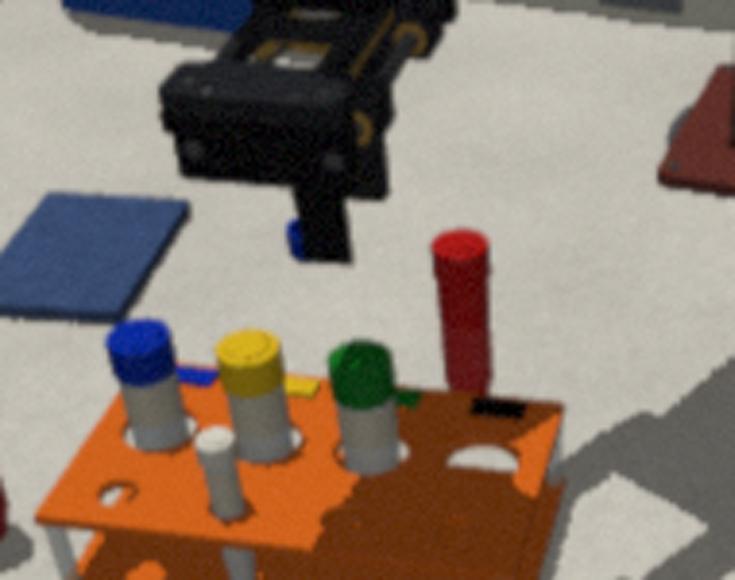

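Request:
play_rows:
  motion:
    - {"jaw": 0.15,"translation": [0.0005,0.03,0],"spin": 0}
    - {"jaw": 0.15,"translation": [0,0.03,0],"spin": 0}
    - {"jaw": 0.15,"translation": [0,0.025,0],"spin": 0}
    - {"jaw": 0.15,"translation": [0,0.017,0],"spin": 0}
    - {"jaw": 0.15,"translation": [0,0.0075,0],"spin": 0}
    - {"jaw": 0.15,"translation": [0,0,0],"spin": 0}
    - {"jaw": 0.15,"translation": [0,0,0],"spin": 0}

```text
time_s: 14.85
tool_pos: [0.5255, -0.1418, 0.0764]
eef_rot: [-1.569, -0.001, -1.431]
force: [1.1, 0.9, 0.7]
gripper_width: 0.579
```

Request:
play_rows:
  motion:
    - {"jaw": -1,"translation": [0,0,0],"spin": 0}
    - {"jaw": -1,"translation": [0,0,0],"spin": 0}
    - {"jaw": -1,"translation": [0,0,0],"spin": 0}
    - {"jaw": -1,"translation": [0,0,0],"spin": 0}

```text
time_s: 15.35
tool_pos: [0.525, -0.1417, 0.0757]
eef_rot: [-1.57, -0.0, -1.431]
force: [1.2, 0.6, 2.4]
gripper_width: 0.379
```

```bash
python3 go.py orange -0.0005 0.031 0.075; python3 go.py grey 0 -0.03 0.205
```

```text
t=15.35 tcp [ 0.525  -0.1417  0.0757] rpy [-1.5701e+00 -4.0000e-04 -1.4307e+00] w 33.0 F [1.2 0.6 2.4]
orange target [ 0.5252 -0.1412] 0.075 spin -0.0001 shift now-frame [-0.0004  0.0007  0.0002] shift after spin [-0.0004  0.0007  0.0002] dist 0.0009
t=15.35 tcp [ 0.525  -0.1417  0.0757] rpy [-1.5701e+00 -4.0000e-04 -1.4307e+00] w 33.0 F [1.2 0.6 2.4]
grey target [0.5612 0.1707] 0.205 spin 0.1027 shift now-frame [-0.3042 -0.1293  0.0795] shift after spin [-0.3108 -0.1293  0.0478] dist 0.34
```

Request:
play_rows:
  motion:
    - {"jaw": -1,"translation": [0,-0.02,0],"spin": 0}
    - {"jaw": -1,"translation": [0,-0.035,0],"spin": 0}
    - {"jaw": -1,"translation": [0,-0.04,0],"spin": 0}
    - {"jaw": -1,"translation": [0,-0.04,0],"spin": 0}
    - {"jaw": -1,"translation": [0,0,0],"spin": 0.1027}
    - {"jaw": -1,"translation": [-0.03,0,0.0045],"spin": 0}
    - {"jaw": -1,"translation": [-0.05,0,0.0078],"spin": 0}
    - {"jaw": -1,"translation": [-0.05,0,0.0078],"spin": 0}
    - {"jaw": -1,"translation": [-0.05,0,0.0078],"spin": 0}
    - {"jaw": -1,"translation": [-0.05,0,0.0078],"spin": 0}
    - {"jaw": -1,"translation": [-0.05,0,0.0078],"spin": 0}
    - {"jaw": -1,"translation": [-0.0308,0,0.0043],"spin": 0}

```text
time_s: 16.85
tool_pos: [0.5604, 0.1732, 0.21]
eef_rot: [-1.571, 0.0, -1.532]
force: [0.5, -0.8, -0.8]
gripper_width: 0.377
```

Request:
play_rows:
  motion:
    - {"jaw": -1,"translation": [0,0,0],"spin": 0}
    - {"jaw": -1,"translation": [0,0,0],"spin": 0}
    - {"jaw": -1,"translation": [0,0,0],"spin": 0}

```text
time_s: 17.23
tool_pos: [0.5608, 0.1696, 0.2102]
eef_rot: [-1.571, -0.0, -1.535]
force: [0.2, 0.2, -0.9]
gripper_width: 0.374
```

```bash
python3 snap.py scene carry2 200 60 450 310;python3 go.py grey 0 -0.03 0.076
```

```text
t=17.27 tcp [0.5608 0.1697 0.2103] rpy [-1.5710e+00 -2.0000e-04 -1.5349e+00] w 32.4 F [ 0.  -0.4 -1.3]
grey target [0.5612 0.1707] 0.076 spin -0.0015 shift now-frame [-0.0011  0.1343  0.0004] shift after spin [-0.001   0.1343  0.0004] dist 0.1343
```

View pics/carry2.png

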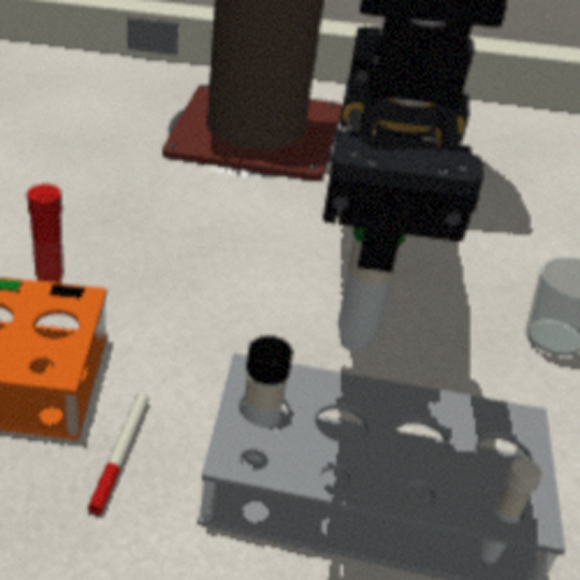

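```bash
python3 - <<'E'
from h import *
d=pickle.load(open("carry2.pkl","rb"))
for X in([.5608,.1697,.1405],[.5608,.1707,.06],[.5608,.1697,.2555]): print(X,((proj(d,X)[0]-[200,60])*2.32).round(1))
E
```

```text
[0.5608, 0.1697, 0.1405] [355.3 340.2]
[0.5608, 0.1707, 0.06] [339.4 418.1]
[0.5608, 0.1697, 0.2555] [385.4 204.9]
```

Green's foot shows at (358,345) against a predicted (355,340), so I lower it.

Request:
play_rows:
  motion:
    - {"jaw": -1,"translation": [-0.0005,0.03,0],"spin": 0}
    - {"jaw": -1,"translation": [0,0.03,0],"spin": 0}
    - {"jaw": -1,"translation": [0,0.025,0],"spin": 0}
    - {"jaw": -1,"translation": [0,0.02,0],"spin": 0}
    - {"jaw": -1,"translation": [0,0.015,0],"spin": 0}
    - {"jaw": -1,"translation": [0,0.008,0],"spin": 0}
    - {"jaw": -1,"translation": [0,0.003,0],"spin": 0}
    - {"jaw": -1,"translation": [0,0.002,0],"spin": 0}
    - {"jaw": -1,"translation": [0,0.001,0],"spin": 0}
    - {"jaw": -1,"translation": [0,0,0],"spin": 0}

```text
time_s: 18.52
tool_pos: [0.561, 0.1714, 0.0767]
eef_rot: [-1.57, 0.0, -1.533]
force: [0.1, 0.4, 0.2]
gripper_width: 0.377
```

```bash
python3 snap.py scene low2 200 100 450 310;python3 go.py grey 0 -0.03 0.0757
```

```text
t=18.57 tcp [0.561  0.1714 0.0767] rpy [-1.5702e+00  1.0000e-04 -1.5333e+00] w 32.9 F [ 0.2 -0.1 -0.5]
grey target [0.5612 0.1707] 0.0757 spin 0.0001 shift now-frame [0.0007 0.001  0.0002] shift after spin [0.0007 0.001  0.0002] dist 0.0012
```

View pics/low2.png

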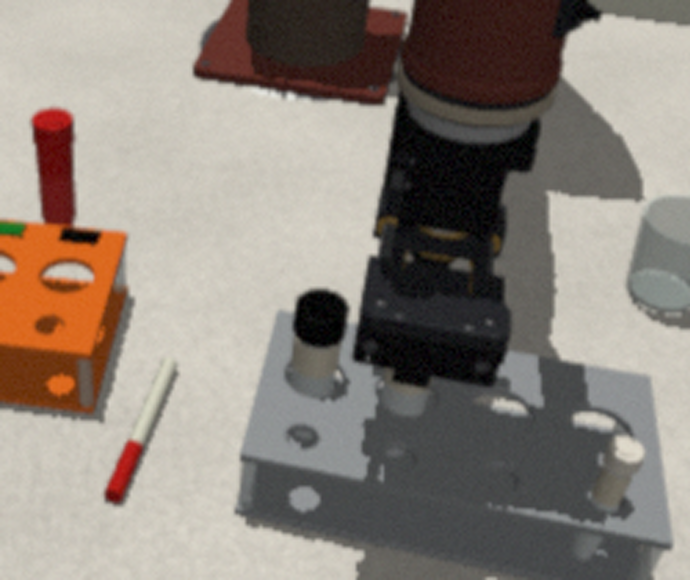

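Seated. I release and rise.

Request:
play_rows:
  motion:
    - {"jaw": -1,"translation": [0,0.001,0],"spin": 0}
    - {"jaw": 0.15,"translation": [0,0,0],"spin": 0}
    - {"jaw": 0.15,"translation": [0,0,0],"spin": 0}
    - {"jaw": 0.15,"translation": [0,0,0],"spin": 0}
    - {"jaw": 0.15,"translation": [0,-0.02,0],"spin": 0}
    - {"jaw": 0.15,"translation": [0,-0.03,0],"spin": 0}
    - {"jaw": 0.15,"translation": [0,-0.03,0],"spin": 0}
    - {"jaw": 0.15,"translation": [0,-0.03,0],"spin": 0}
    - {"jaw": 0.15,"translation": [0,0,0],"spin": 0}
    - {"jaw": 0.15,"translation": [0,0,0],"spin": 0}

```text
time_s: 19.82
tool_pos: [0.5605, 0.1713, 0.1854]
eef_rot: [-1.571, -0.0, -1.533]
force: [-0.5, -0.2, -1.0]
gripper_width: 0.574
```

```bash
python3 snap.py scene rel2 200 100 450 310;python3 go.py orange -0.0005 -0.0295 0.0757
```

```text
t=19.88 tcp [0.5601 0.1712 0.1845] rpy [-1.5722e+00 -2.0000e-04 -1.5334e+00] w 50.1 F [-0.1  0.4 -1.1]
orange target [ 0.5336 -0.2011] 0.0757 spin -0.1028 shift now-frame [ 0.3711  0.109  -0.0402] shift after spin [ 0.365   0.1088 -0.0782] dist 0.3888
```

View pics/rel2.png

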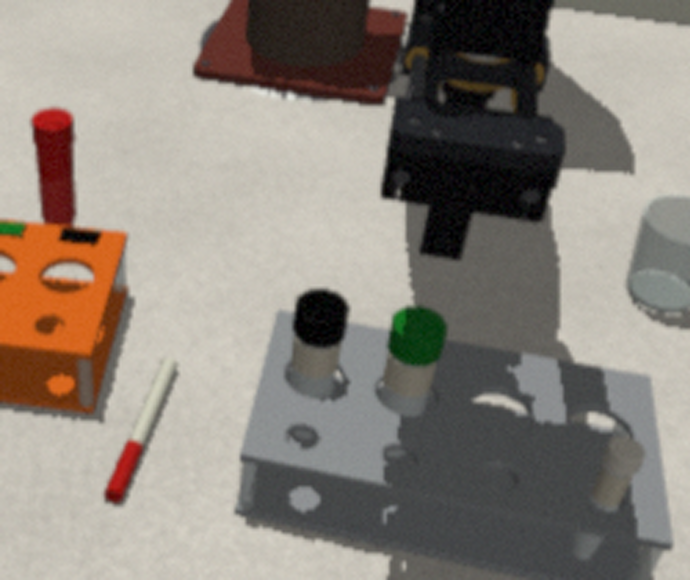

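Green stands in grey -30. Now yellow.

Request:
play_rows:
  motion:
    - {"jaw": 0.15,"translation": [0,0,0],"spin": -0.1028}
    - {"jaw": 0.15,"translation": [0.04,0,-0.0086],"spin": 0}
    - {"jaw": 0.15,"translation": [0.05,0,-0.0108],"spin": 0}
    - {"jaw": 0.15,"translation": [0.05,0,-0.0108],"spin": 0}
    - {"jaw": 0.15,"translation": [0.05,0,-0.0108],"spin": 0}
    - {"jaw": 0.15,"translation": [0.05,0,-0.0108],"spin": 0}
    - {"jaw": 0.15,"translation": [0.05,0,-0.0108],"spin": 0}
    - {"jaw": 0.15,"translation": [0.05,0,-0.0108],"spin": 0}
    - {"jaw": 0.15,"translation": [0.025,0,-0.005],"spin": 0}
    - {"jaw": 0.15,"translation": [0,0,0],"spin": 0}
    - {"jaw": 0.15,"translation": [0,0,0],"spin": 0}
    - {"jaw": 0.15,"translation": [0,0,0],"spin": 0}

```text
time_s: 21.38
tool_pos: [0.5341, -0.1998, 0.1849]
eef_rot: [-1.571, 0.001, -1.429]
force: [-0.7, -0.5, 0.4]
gripper_width: 0.573
```

```bash
python3 go.py orange -0.0005 -0.0295 0.0757
```

```text
t=21.38 tcp [ 0.5341 -0.1998  0.1849] rpy [-1.5714e+00  8.0000e-04 -1.4292e+00] w 49.9 F [-0.7 -0.5  0.4]
orange target [ 0.5336 -0.2011] 0.0757 spin 0.0014 shift now-frame [ 0.0013  0.1092 -0.0006] shift after spin [ 0.0013  0.1092 -0.0006] dist 0.1092
```

Request:
play_rows:
  motion:
    - {"jaw": 0.08,"translation": [0.0005,0.03,-0.0005],"spin": 0}
    - {"jaw": 0.08,"translation": [0,0.03,0],"spin": 0}
    - {"jaw": 0.08,"translation": [0,0.024,0],"spin": 0}
    - {"jaw": 0.08,"translation": [0,0.017,0],"spin": 0}
    - {"jaw": 0.08,"translation": [0,0.008,0],"spin": 0}
    - {"jaw": 0.08,"translation": [0,0,0],"spin": 0}
    - {"jaw": 0.08,"translation": [0,0,0],"spin": 0}

```text
time_s: 22.25
tool_pos: [0.5345, -0.202, 0.0774]
eef_rot: [-1.569, -0.001, -1.431]
force: [0.5, -0.7, -0.2]
gripper_width: 0.536
```

Request:
play_rows:
  motion:
    - {"jaw": -1,"translation": [0,0,0],"spin": 0}
    - {"jaw": -1,"translation": [0,0,0],"spin": 0}
    - {"jaw": -1,"translation": [0,0,0],"spin": 0}
    - {"jaw": -1,"translation": [0,0,0],"spin": 0}

```text
time_s: 22.75
tool_pos: [0.5341, -0.2019, 0.0769]
eef_rot: [-1.57, -0.001, -1.431]
force: [0.1, -0.6, 3.4]
gripper_width: 0.379
```

```bash
python3 snap.py scene grip3 80 80 290 240;python3 go.py orange -0.0005 -0.0295 0.0757; python3 go.py grey 0 0.03 0.21
```

```text
t=22.80 tcp [ 0.5341 -0.2019  0.0769] rpy [-1.5701e+00 -6.0000e-04 -1.4307e+00] w 32.8 F [ 0.7 -0.5  4.2]
orange target [ 0.5336 -0.2011] 0.0757 spin -0.0 shift now-frame [-0.0008  0.0012 -0.0003] shift after spin [-0.0008  0.0012 -0.0003] dist 0.0015
t=22.80 tcp [ 0.5341 -0.2019  0.0769] rpy [-1.5701e+00 -6.0000e-04 -1.4307e+00] w 32.8 F [ 0.7 -0.5  4.2]
grey target [0.5589 0.2307] 0.21 spin 0.1027 shift now-frame [-0.4247 -0.1333  0.0851] shift after spin [-0.4313 -0.1331  0.041 ] dist 0.4532
```

View pics/grip3.png

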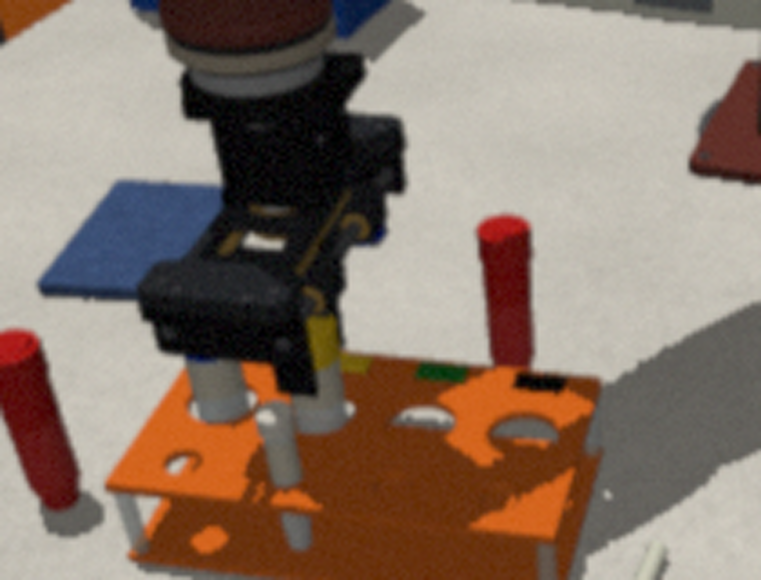

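Request:
play_rows:
  motion:
    - {"jaw": -1,"translation": [0,-0.02,0],"spin": 0}
    - {"jaw": -1,"translation": [0,-0.035,0],"spin": 0}
    - {"jaw": -1,"translation": [0,-0.04,0],"spin": 0}
    - {"jaw": -1,"translation": [0,-0.04,0],"spin": 0}
    - {"jaw": -1,"translation": [0,0,0],"spin": 0.1027}
    - {"jaw": -1,"translation": [-0.03,0,0.003],"spin": 0}
    - {"jaw": -1,"translation": [-0.05,0,0.0048],"spin": 0}
    - {"jaw": -1,"translation": [-0.05,0,0.0048],"spin": 0}
    - {"jaw": -1,"translation": [-0.05,0,0.0048],"spin": 0}
    - {"jaw": -1,"translation": [-0.05,0,0.0048],"spin": 0}
    - {"jaw": -1,"translation": [-0.05,0,0.0048],"spin": 0}
    - {"jaw": -1,"translation": [-0.05,0,0.0048],"spin": 0}

```text
time_s: 24.3
tool_pos: [0.553, 0.131, 0.2126]
eef_rot: [-1.57, 0.0, -1.533]
force: [0.6, -0.1, -0.8]
gripper_width: 0.376
```

Request:
play_rows:
  motion:
    - {"jaw": -1,"translation": [-0.05,0,0.0048],"spin": 0}
    - {"jaw": -1,"translation": [-0.035,0,0.003],"spin": 0}
    - {"jaw": -1,"translation": [-0.0165,0,0.0014],"spin": 0}
    - {"jaw": -1,"translation": [0,0,0],"spin": 0}
    - {"jaw": -1,"translation": [0,0,0],"spin": 0}
    - {"jaw": -1,"translation": [0,0,0],"spin": 0}

```text
time_s: 25.05
tool_pos: [0.5587, 0.2297, 0.2114]
eef_rot: [-1.571, -0.0, -1.535]
force: [-0.4, 0.3, -1.0]
gripper_width: 0.376
```

```bash
python3 snap.py scene carry3 200 60 450 310;python3 go.py grey 0 0.03 0.077;python3 - <<'E'
from h import *
d=pickle.load(open("carry3.pkl","rb"))
for X in([.5589,.2297,.1405],[.5589,.2307,.06]): print(X,((proj(d,X)[0]-[200,60])*2.32).round(1))
E
```

```text
t=25.10 tcp [0.5587 0.2299 0.2114] rpy [-1.5708e+00 -2.0000e-04 -1.5349e+00] w 32.8 F [-0.3  0.6 -0.6]
grey target [0.5589 0.2307] 0.077 spin -0.0015 shift now-frame [-0.0008  0.1344  0.0003] shift after spin [-0.0008  0.1344  0.0003] dist 0.1344
[0.5589, 0.2297, 0.1405] [441.8 355.4]
[0.5589, 0.2307, 0.06] [419.  433.6]
```

View pics/carry3.png

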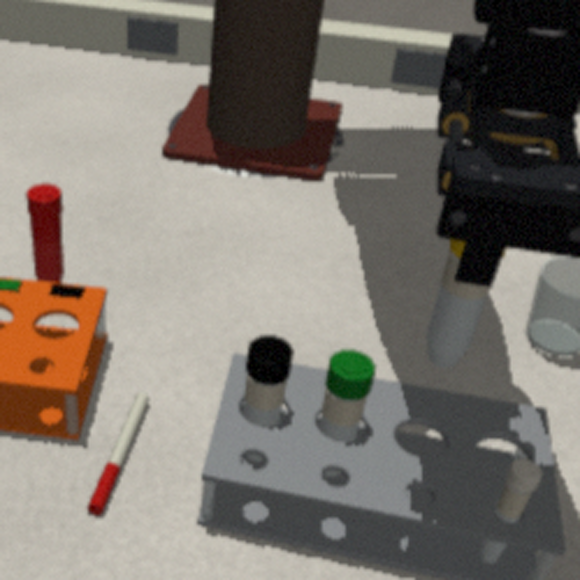

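Yellow's foot is at (446,360) against a predicted (442,355), the same small offset as before. I lower it.

Request:
play_rows:
  motion:
    - {"jaw": -1,"translation": [0,0.03,0],"spin": 0}
    - {"jaw": -1,"translation": [0,0.03,0],"spin": 0}
    - {"jaw": -1,"translation": [0,0.025,0],"spin": 0}
    - {"jaw": -1,"translation": [0,0.02,0],"spin": 0}
    - {"jaw": -1,"translation": [0,0.015,0],"spin": 0}
    - {"jaw": -1,"translation": [0,0.008,0],"spin": 0}
    - {"jaw": -1,"translation": [0,0.003,0],"spin": 0}
    - {"jaw": -1,"translation": [0,0.002,0],"spin": 0}
    - {"jaw": -1,"translation": [0,0.001,0],"spin": 0}
    - {"jaw": -1,"translation": [0,0,0],"spin": 0}

```text
time_s: 26.35
tool_pos: [0.5588, 0.2312, 0.0777]
eef_rot: [-1.57, 0.0, -1.533]
force: [0.3, -0.1, -0.5]
gripper_width: 0.379
```

```bash
python3 snap.py scene low3 200 100 450 310;python3 go.py grey 0 0.03 0.0767
```

```text
t=26.40 tcp [0.5587 0.2312 0.0777] rpy [-1.5702e+00  1.0000e-04 -1.5332e+00] w 32.7 F [ 1.3  0.6 -0.2]
grey target [0.5589 0.2307] 0.0767 spin 0.0002 shift now-frame [0.0005 0.001  0.0002] shift after spin [0.0005 0.001  0.0002] dist 0.0012
```

View pics/low3.png

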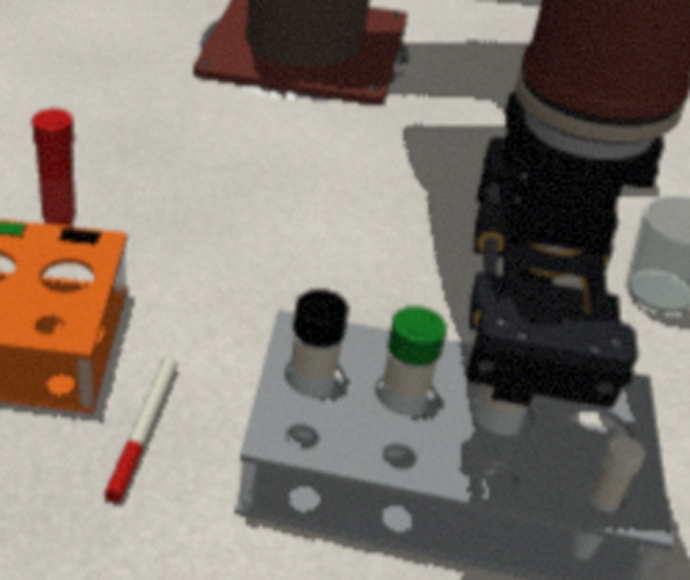

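Request:
play_rows:
  motion:
    - {"jaw": -1,"translation": [0,0.001,0],"spin": 0}
    - {"jaw": 0.08,"translation": [0,0,0],"spin": 0}
    - {"jaw": 0.08,"translation": [0,0,0],"spin": 0}
    - {"jaw": 0.08,"translation": [0,0,0],"spin": 0}
    - {"jaw": 0.08,"translation": [0,-0.02,0],"spin": 0}
    - {"jaw": 0.08,"translation": [0,-0.03,0],"spin": 0}
    - {"jaw": 0.08,"translation": [0,-0.03,0],"spin": 0}
    - {"jaw": 0.08,"translation": [0,-0.03,0],"spin": 0}
    - {"jaw": 0.08,"translation": [0,0,0],"spin": 0}
    - {"jaw": 0.08,"translation": [0,0,0],"spin": 0}

```text
time_s: 27.65
tool_pos: [0.5583, 0.2311, 0.1864]
eef_rot: [-1.571, 0.0, -1.533]
force: [0.4, 0.2, -1.0]
gripper_width: 0.544
```

```bash
python3 snap.py scene rel3 200 100 450 310;python3 go.py orange -0.0005 -0.0895 0.0757
```

```text
t=27.70 tcp [0.5579 0.231  0.1855] rpy [-1.5722e+00 -3.0000e-04 -1.5332e+00] w 47.0 F [ 0.1 -0.8 -0.5]
orange target [ 0.542  -0.2605] 0.0757 spin -0.1026 shift now-frame [ 0.4905  0.11   -0.0341] shift after spin [ 0.4845  0.1098 -0.0843] dist 0.5039
```

View pics/rel3.png

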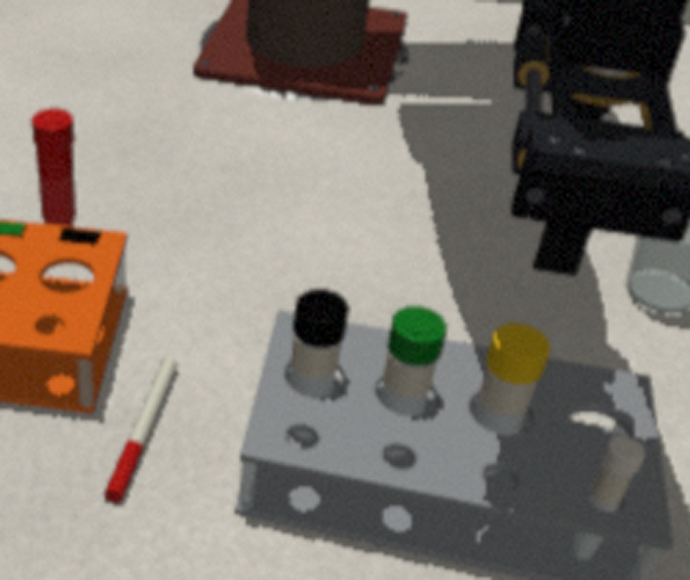

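Yellow stands in grey +30. Blue is last.

Request:
play_rows:
  motion:
    - {"jaw": 0.08,"translation": [0,0,0],"spin": -0.1026}
    - {"jaw": 0.08,"translation": [0.05,0,-0.0087],"spin": 0}
    - {"jaw": 0.08,"translation": [0.05,0,-0.0087],"spin": 0}
    - {"jaw": 0.08,"translation": [0.05,0,-0.0087],"spin": 0}
    - {"jaw": 0.08,"translation": [0.05,0,-0.0087],"spin": 0}
    - {"jaw": 0.08,"translation": [0.05,0,-0.0087],"spin": 0}
    - {"jaw": 0.08,"translation": [0.05,0,-0.0087],"spin": 0}
    - {"jaw": 0.08,"translation": [0.05,0,-0.0087],"spin": 0}
    - {"jaw": 0.08,"translation": [0.05,0,-0.0087],"spin": 0}
    - {"jaw": 0.08,"translation": [0.05,0,-0.0087],"spin": 0}
    - {"jaw": 0.08,"translation": [0.0345,0,-0.006],"spin": 0}
    - {"jaw": 0.08,"translation": [0,0,0],"spin": 0}

```text
time_s: 29.2
tool_pos: [0.5414, -0.2625, 0.1845]
eef_rot: [-1.573, 0.001, -1.434]
force: [-0.8, -0.1, 0.6]
gripper_width: 0.542
```

Request:
play_rows:
  motion:
    - {"jaw": 0.08,"translation": [0,0,0],"spin": 0}
    - {"jaw": 0.08,"translation": [0,0,0],"spin": 0}

```text
time_s: 29.45
tool_pos: [0.5426, -0.259, 0.1858]
eef_rot: [-1.571, 0.001, -1.429]
force: [-0.1, 0.6, -0.4]
gripper_width: 0.538
```

```bash
python3 go.py orange -0.0005 -0.0895 0.0757;python3 snap.py scene pre4 60 80 290 240
```

```text
t=29.45 tcp [ 0.5426 -0.259   0.1858] rpy [-1.5715e+00  1.0000e-03 -1.4294e+00] w 46.8 F [-0.1  0.6 -0.4]
orange target [ 0.542  -0.2605] 0.0757 spin 0.0013 shift now-frame [ 0.0015  0.1101 -0.0008] shift after spin [ 0.0014  0.1101 -0.0008] dist 0.1101
```

View pics/pre4.png

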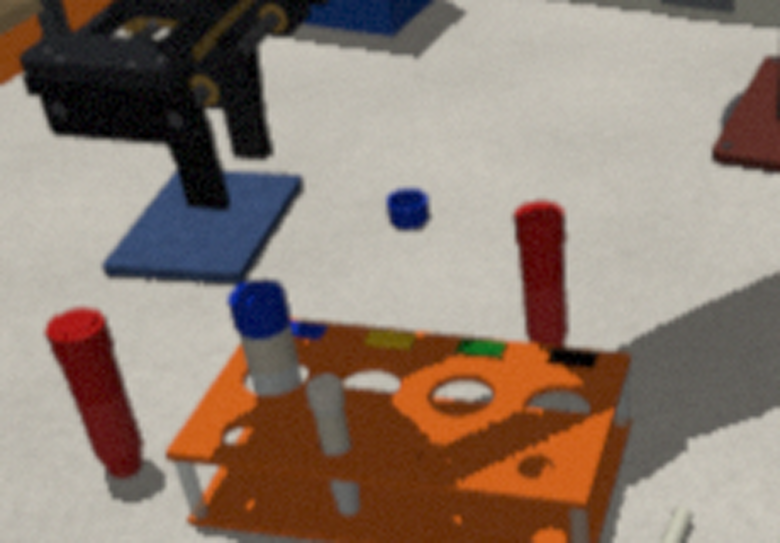

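Request:
play_rows:
  motion:
    - {"jaw": 0.08,"translation": [0.0005,0.03,-0.0005],"spin": 0}
    - {"jaw": 0.08,"translation": [0,0.03,0],"spin": 0}
    - {"jaw": 0.08,"translation": [0,0.025,0],"spin": 0}
    - {"jaw": 0.08,"translation": [0,0.017,0],"spin": 0}
    - {"jaw": 0.08,"translation": [0,0.008,0],"spin": 0}
    - {"jaw": 0.08,"translation": [0,0,0],"spin": 0}
    - {"jaw": 0.08,"translation": [0,0,0],"spin": 0}

```text
time_s: 30.38
tool_pos: [0.543, -0.2614, 0.0775]
eef_rot: [-1.569, -0.001, -1.431]
force: [-0.9, 0.4, -0.3]
gripper_width: 0.539
```

Request:
play_rows:
  motion:
    - {"jaw": -1,"translation": [0,0,0],"spin": 0}
    - {"jaw": -1,"translation": [0,0,0],"spin": 0}
    - {"jaw": -1,"translation": [0,0,0],"spin": 0}
    - {"jaw": -1,"translation": [0,0,0],"spin": 0}

```text
time_s: 30.88
tool_pos: [0.5426, -0.2613, 0.0769]
eef_rot: [-1.57, -0.001, -1.431]
force: [-0.1, 0.3, 2.0]
gripper_width: 0.376
```

```bash
python3 go.py orange -0.0005 -0.0895 0.0757; python3 go.py grey 0 0.09 0.21
```

```text
t=30.88 tcp [ 0.5426 -0.2613  0.0769] rpy [-1.5701e+00 -7.0000e-04 -1.4308e+00] w 32.7 F [-0.1  0.3  2. ]
orange target [ 0.542  -0.2605] 0.0757 spin -0.0001 shift now-frame [-0.0008  0.0012 -0.0005] shift after spin [-0.0008  0.0012 -0.0005] dist 0.0015
t=30.88 tcp [ 0.5426 -0.2613  0.0769] rpy [-1.5701e+00 -7.0000e-04 -1.4308e+00] w 32.7 F [-0.1  0.3  2. ]
grey target [0.5567 0.2906] 0.21 spin 0.1027 shift now-frame [-0.5444 -0.1334  0.0911] shift after spin [-0.551  -0.1331  0.0347] dist 0.5679
```

Request:
play_rows:
  motion:
    - {"jaw": -1,"translation": [0,-0.02,0],"spin": 0}
    - {"jaw": -1,"translation": [0,-0.035,0],"spin": 0}
    - {"jaw": -1,"translation": [0,-0.04,0],"spin": 0}
    - {"jaw": -1,"translation": [0,-0.04,0],"spin": 0}
    - {"jaw": -1,"translation": [0,0,0],"spin": 0.1027}
    - {"jaw": -1,"translation": [-0.03,0,0.0021],"spin": 0}
    - {"jaw": -1,"translation": [-0.05,0,0.0031],"spin": 0}
    - {"jaw": -1,"translation": [-0.05,0,0.0031],"spin": 0}
    - {"jaw": -1,"translation": [-0.05,0,0.0031],"spin": 0}
    - {"jaw": -1,"translation": [-0.05,0,0.0031],"spin": 0}
    - {"jaw": -1,"translation": [-0.05,0,0.0031],"spin": 0}
    - {"jaw": -1,"translation": [-0.05,0,0.0031],"spin": 0}

```text
time_s: 32.38
tool_pos: [0.5506, 0.0712, 0.2127]
eef_rot: [-1.569, -0.0, -1.533]
force: [1.1, 0.3, -0.7]
gripper_width: 0.376
```

Request:
play_rows:
  motion:
    - {"jaw": -1,"translation": [-0.05,0,0.0031],"spin": 0}
    - {"jaw": -1,"translation": [-0.05,0,0.0031],"spin": 0}
    - {"jaw": -1,"translation": [-0.05,0,0.0031],"spin": 0}
    - {"jaw": -1,"translation": [-0.04,0,0.0025],"spin": 0}
    - {"jaw": -1,"translation": [-0.025,0,0.0016],"spin": 0}
    - {"jaw": -1,"translation": [-0.006,0,0.0004],"spin": 0}
    - {"jaw": -1,"translation": [0,0,0],"spin": 0}
    - {"jaw": -1,"translation": [0,0,0],"spin": 0}
    - {"jaw": -1,"translation": [0,0,0],"spin": 0}

```text
time_s: 33.5
tool_pos: [0.5564, 0.2899, 0.2115]
eef_rot: [-1.571, -0.0, -1.535]
force: [1.5, 0.4, -1.3]
gripper_width: 0.379
```

```bash
python3 snap.py scene carry4 200 60 450 310;python3 go.py grey 0 0.09 0.077;python3 - <<'E'
from h import *
d=pickle.load(open("carry4.pkl","rb"))
for X in([.5567,.2897,.1405],[.5567,.2906,.06]): print(X,((proj(d,X)[0]-[200,60])*2.32).round(1))
E
```

```text
t=33.55 tcp [0.5564 0.29   0.2115] rpy [-1.5707e+00 -1.0000e-04 -1.5346e+00] w 33.0 F [-0.3 -0.5 -0.1]
grey target [0.5567 0.2906] 0.077 spin -0.0012 shift now-frame [-0.0006  0.1345  0.0003] shift after spin [-0.0006  0.1345  0.0004] dist 0.1345
[0.5567, 0.2897, 0.1405] [531.8 370.9]
[0.5567, 0.2906, 0.06] [501.5 449.4]
```

View pics/carry4.png

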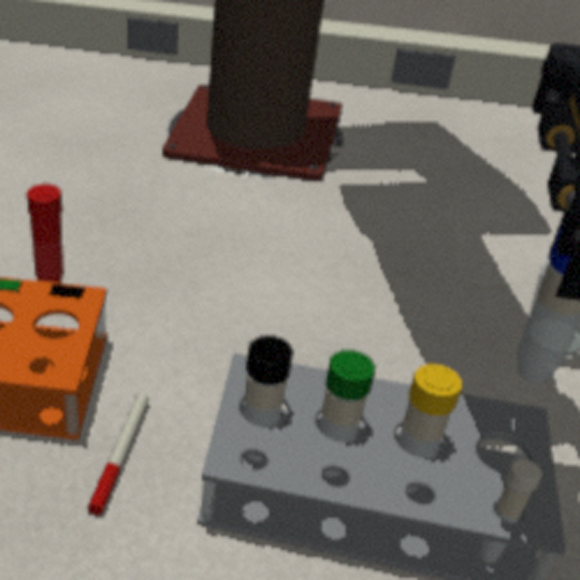

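Blue's foot is at (536,376) against a predicted (532,371), the same small offset. I lower it.

Request:
play_rows:
  motion:
    - {"jaw": -1,"translation": [0,0.03,0],"spin": 0}
    - {"jaw": -1,"translation": [0,0.03,0],"spin": 0}
    - {"jaw": -1,"translation": [0,0.025,0],"spin": 0}
    - {"jaw": -1,"translation": [0,0.02,0],"spin": 0}
    - {"jaw": -1,"translation": [0,0.015,0],"spin": 0}
    - {"jaw": -1,"translation": [0,0.008,0],"spin": 0}
    - {"jaw": -1,"translation": [0,0.003,0],"spin": 0}
    - {"jaw": -1,"translation": [0,0.002,0],"spin": 0}
    - {"jaw": -1,"translation": [0,0.001,0],"spin": 0}
    - {"jaw": -1,"translation": [0,0,0],"spin": 0}

```text
time_s: 34.8
tool_pos: [0.5564, 0.291, 0.0777]
eef_rot: [-1.57, 0.0, -1.533]
force: [0.4, 0.1, -0.4]
gripper_width: 0.376
```

```bash
python3 snap.py scene low4 260 100 500 310;python3 go.py grey 0 0.09 0.0767
```

```text
t=34.85 tcp [0.5564 0.291  0.0777] rpy [-1.5702e+00  2.0000e-04 -1.5334e+00] w 32.8 F [-0.7 -0.7 -1. ]
grey target [0.5567 0.2906] 0.0767 spin 0.0 shift now-frame [0.0004 0.001  0.0003] shift after spin [0.0004 0.001  0.0003] dist 0.0012
```

View pics/low4.png

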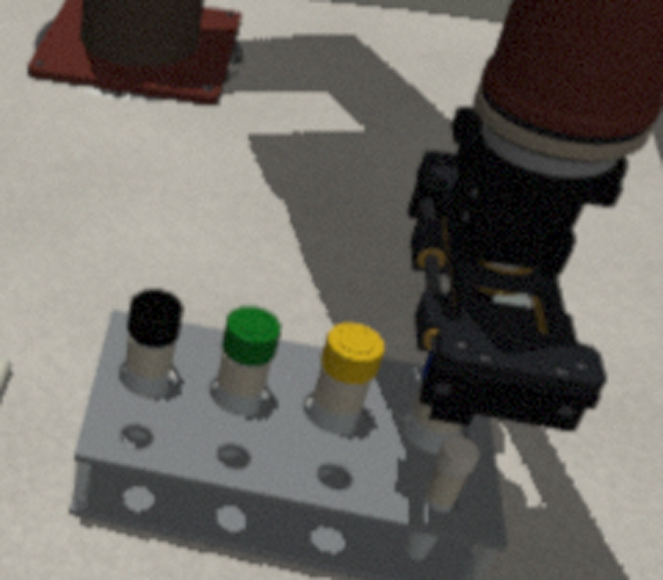

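Release, rise well clear, and move the arm back toward the robot's left, out of the top camera's view.

Request:
play_rows:
  motion:
    - {"jaw": -1,"translation": [0,0.001,0],"spin": 0}
    - {"jaw": 0.08,"translation": [0,0,0],"spin": 0}
    - {"jaw": 0.08,"translation": [0,0,0],"spin": 0}
    - {"jaw": 0.08,"translation": [0,0,0],"spin": 0}
    - {"jaw": 0.08,"translation": [0,-0.02,0],"spin": 0}
    - {"jaw": 0.08,"translation": [0,-0.03,0],"spin": 0}
    - {"jaw": 0.08,"translation": [0,-0.03,0],"spin": 0}
    - {"jaw": 0.08,"translation": [0,-0.03,0],"spin": 0}
    - {"jaw": 0.08,"translation": [0,-0.02,0],"spin": 0}
    - {"jaw": 0.08,"translation": [0,0,0],"spin": 0}

```text
time_s: 36.1
tool_pos: [0.5574, 0.2914, 0.2092]
eef_rot: [-1.566, 0.001, -1.533]
force: [0.4, 0.2, -0.3]
gripper_width: 0.543
```

Request:
play_rows:
  motion:
    - {"jaw": 0.08,"translation": [-0.04,0,-0.04],"spin": 0}
    - {"jaw": 0.08,"translation": [-0.04,0,-0.04],"spin": 0}
    - {"jaw": 0.08,"translation": [-0.04,0,-0.04],"spin": 0}
    - {"jaw": 0.08,"translation": [-0.04,0,-0.04],"spin": 0}
    - {"jaw": 0.08,"translation": [-0.04,0,-0.04],"spin": 0}
    - {"jaw": 0.08,"translation": [-0.04,0,-0.04],"spin": 0}
    - {"jaw": 0.08,"translation": [-0.04,0,-0.04],"spin": 0}
    - {"jaw": 0.08,"translation": [-0.02,0,-0.04],"spin": 0}
    - {"jaw": 0.08,"translation": [0,0,0],"spin": 0}
    - {"jaw": 0.08,"translation": [0,0,0],"spin": 0}

```text
time_s: 37.35
tool_pos: [0.2252, 0.578, 0.205]
eef_rot: [-1.571, -0.002, -1.533]
force: [0.4, -0.5, -0.4]
gripper_width: 0.542
```

```bash
python3 snap.py scene fin_s 90 90 480 330; python3 snap.py top fin_t 80 100 450 270; python3 - <<'E'
from h import *
d=pickle.load(open("fin_t.pkl","rb"));m=masks(d);p=pickle.load(open("pose.pkl","rb"))["grey"];c,s=np.cos(p[2]),np.sin(p[2])
for k in("blue","green","yellow","black"):
    for a,uv,st in blob(m[k],80):
        if 90<uv[0]<225 and 120<uv[1]<205:
            X=ray(d,uv,.121);e=X[:2]-p[:2];print(k,a,uv.round(1),"rack",np.round([c*e[0]+s*e[1],-s*e[0]+c*e[1]],4))
from plant import observe;o=observe();print(o["time_s"],o["tool_pos"])
E
```

```text
blue 189 [101.2 163.3] rack [-0.0007  0.0885]
green 241 [163.  160.2] rack [-0.0011 -0.0329]
yellow 222 [131.2 161.5] rack [-0.0003  0.0294]
black 259 [193.8 159.2] rack [-0.0024 -0.0931]
37.45 [0.22615589 0.57793809 0.20564309]
```

View pics/fin_s.png

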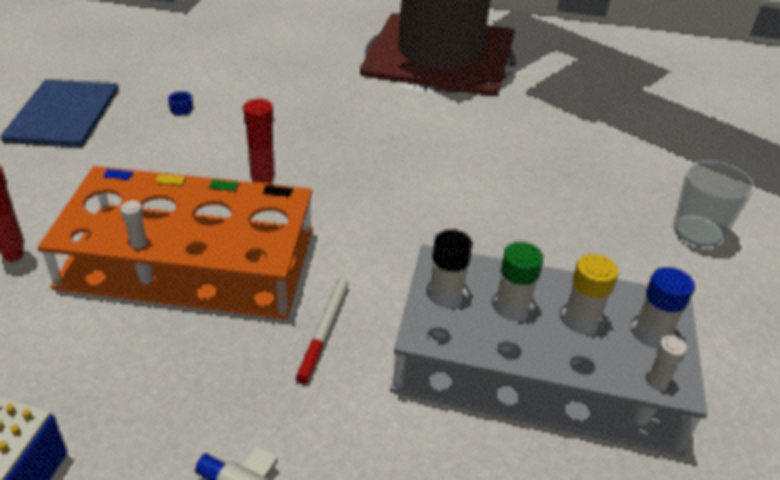

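View pics/fin_t.png

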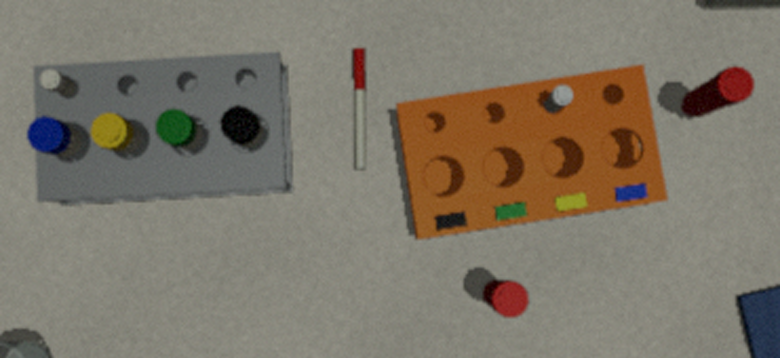

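All four tubes stand upright in the grey row, reversed (from the left: blue, yellow, green, black), with caps within about 4 mm of the hole centres. The gripper is clear of everything, so I hand in.

```bash
python3 -c "
from plant import *
print(close_job())"
```

```text
the job is handed in; nothing more can be done
None
```

I moved all four tubes from the orange rack to the grey rack in reversed order and handed the job in at about 37.5 s of the 106 s. From the robot's left, the grey row now reads blue, yellow, green, black; the orange row read black, green, yellow, blue.

**Last checks:**
- **Position:** in the top view, the caps measured in the grey rack's frame were:

| Tube | x (mm) | y (mm) | Hole y (mm) |
|---|---|---|---|
| blue | -0.7 | 88.5 | 90 |
| yellow | -0.3 | 29.4 | 30 |
| green | -1.1 | -32.9 | -30 |
| black | -2.4 | -93.1 | -90 |

- **Uprightness and surroundings:** both cameras showed the tubes upright, with the white tubes and red look-alikes undisturbed. The gripper was open and well clear at hand-in.
- **Seating:** I lowered each tube to within about 1 mm of the tool height it was gripped at, but did not measure foot height directly. I also did not measure tilt or rest speeds.

**What went wrong or disagreed:**
- **First grasp missed:** the jaws closed fully just above the black cap without touching it. The pictures showed the fingers about 37 mm higher than the tool reading implied. Gripping 35 mm lower worked for all four tubes, with the jaws stopping at about 33 mm on each cap.
- **Scene camera:** it placed the carried tubes' feet about 2 mm off prediction each time, which is about its stated calibration error.

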